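Press the re-glued pocket books

TASK

Lay the red pocket book squarely on the blue one in the small book press, let go of it, and swing the press's lid over onto the pile. Then take the locking pin from its block, put it down through the hole in the lid into the hole of the post below, and press it down until its brass collar has pushed the lid fully shut against the spring bed. Finish while holding the pin in the gripper and still pressing, as the lid springs ajar when let go; leave the grey book and the other things on the table alone.

Things in the scene. Friction and masses are not known exactly. Their poses are not given: they have to be found in the camera images.
- press: The book press, a fixed light-wood base 140 (x) x 270 (y) x 20 mm; origin at the centre of its underside on the table, z up. Along its y: a 44 x 44 mm aluminium post with a vertical hole at y = -85 mm, top 68 mm above the table; a cork bed at y = +15 mm; the lid's hinge at y = +115 mm (hinge cheeks up to 86 mm high, at x = +-63 mm). No walls beside the bed. The yaw varies by about +-0.25 rad.
- press_lid (a joint): Angle of the plywood lid: 0 fully shut (level), 1.57 upright. It starts open at 1.65 to 1.85 (limit 1.9), leaning away past upright, and stays there. Pushed over the bed to below about 1.1 it sinks shut slowly by itself (damped hinge; 2 to 4 N at its free end moves it) and rests ajar at about 0.04 on the pile of two books.
- lid_hinge (a point): On the hinge axis, at mid width: press frame (0, +115, 72) mm; the axis runs along the press's x. Lid 110 mm wide (press x), 240 mm long from the hinge, 10 mm thick, 0.3 kg. Shut, its underside lies at this height and it runs to the press's -y; upright, its outer face looks to +y. A rounded bar under it, 10 mm proud, 100 mm from the hinge, presses the pile.
- lid_hole (a point): Centre of the upper mouth of the lid's 13 mm hole, on the lid's upper face, 200 mm from the hinge. It moves with the lid; z is the lid's outward normal. With the lid shut it is 82 mm above the table, straight above the post's hole; with the lid ajar on the pile it is about 90 mm above the table and still within 1 mm of straight above.
- post_hole (a point): Centre of the upper mouth of the post's vertical through hole, 12 mm across with a 2 mm chamfer, 68 mm above the table; axes as the press's.
- bed_mid (a point): Centre of the top of the cork bed (50 x 80 mm, long along the press's y), 34 mm above the table when not pressed. The bed is sprung: it carries both books and the lid without sinking, and gives 4 mm when the lid is pressed fully shut, which takes about 4 to 5 N at the pin.
- blue_mid (a point): Centre of the blue book lying on the bed, a rigid hardback 60 (x) x 90 (y) x 16 mm, 0.09 kg; its axes are within 0.05 rad of the press's.
- red_mid (a point): Centre of the red book, the same size and about the weight of the blue one (60 x, 90 y, 16 z mm), lying flat on the table; z up. To be gripped across its 60 mm sides.
- pin_knob (a point): Centre of the locking pin's black round knob, 18 mm across and 30 mm tall; z is up along the pin. Below the knob a brass collar 26 mm across, 5 mm thick, its underside 20 mm below this point; below that a steel shank 10 mm across, 45 mm long with a tapered tip. About 0.06 kg. The pin starts standing loosely in its block.
- pin_tip (a point): Lower tip of the pin, on its axis, 45 mm below the collar's underside and 65 mm below point pin_knob. With the pin fully home the tip is 31 mm below the post's upper mouth.
- pin_block: Fixed grey block 50 x 50 x 50 mm with a 13 mm through hole in its middle in which the pin stands, the collar on its top; origin at the centre of its underside.
- grey_mid (a point): Centre of a grey book of the same size as the red one, lying on the table near it; leave it alone.
- glue_jar: Jar 64 mm across, 85 mm high, origin under its centre; leave it alone.
- pencil_cup: Blue cup 76 mm across, 95 mm high with pencils up to about 140 mm, origin under its centre; leave it alone.
- paste_brush: Brush lying on the table; leave it alone.
- tape_roll: Ring of tape, 90 mm across, 22 mm high, lying flat, origin under its centre; leave it alone.
- paperweight: Brass block 80 x 50 x 30 mm, origin under its centre; leave it alone.

How it is judged (in metres and radians):
On the way, in this order (a step that is already met when the one before it is completed fails the run):
1. the red book lies squarely on the blue one, let go, lid still up (horizontal distance between red_mid and blue_mid below 0.008 m and angle between the x axis of red_mid and the x axis of blue_mid, either way round below 0.12 rad and z of red_mid in the frame of blue_mid between 0.013 and 0.02 m and horizontal distance between blue_mid and bed_mid below 0.012 m and contact force between red_book and the fingers below 0.3 N and linear speed of red_book below 0.03 m/s and value of joint press_lid above 0.6 rad), for 0.2 s.
2. the lid is down on the pile (horizontal distance between red_mid and blue_mid below 0.008 m and angle between the x axis of red_mid and the x axis of blue_mid, either way round below 0.12 rad and z of red_mid in the frame of blue_mid between 0.013 and 0.02 m and horizontal distance between blue_mid and bed_mid below 0.012 m and value of joint press_lid below 0.09 rad), for 0.2 s.
3. the pin is through the lid and in the post's hole (horizontal distance between pin_tip and post_hole below 0.004 m and z of pin_tip in the frame of post_hole below -0.008 m), for 0.1 s.
At the end, for the whole second after the job is handed in: The pin, held in the fingers, bears on the lid (over 1.5 N) and keeps it shut (below 0.012 rad); pin upright, tip 26 mm or more deep in the post's hole, within 4 mm of its axis; red book flat on the blue within 8 mm and 0.12 rad, blue within 12 mm of the bed's centre (horizontal distance between red_mid and blue_mid below 0.008 m and angle between the x axis of red_mid and the x axis of blue_mid, either way round below 0.12 rad and z of red_mid in the frame of blue_mid between 0.013 and 0.02 m and horizontal distance between blue_mid and bed_mid below 0.012 m and value of joint press_lid below 0.012 rad and horizontal distance between pin_tip and post_hole below 0.004 m and z of pin_tip in the frame of post_hole below -0.026 m and horizontal distance between pin_tip and lid_hole below 0.004 m and angle between pin_tip's own z axis and vertical below 0.12 rad and contact force between pin and the fingers above 1.5 N and contact force between pin and press_lid above 1.5 N); the arm keeps its last pose, push and grip.
It fails at once if another thing on the table is moved by more than 30 mm (distance of any of grey_mid, glue_jar, pencil_cup, paste_brush, tape_roll, paperweight from where it was at the start of the episode above 0.03 m).
It also fails if it takes over 72 s, if anything falls off the work surface, if the arm or the gripper's body presses on something with over 40 N, if the wrist force passes 120 N, or if a joint passes its speed limit or range.

ROBOT

A 6-joint arm with a two-finger parallel gripper is mounted at the origin on the work surface. World frame = base frame: x ahead of the robot, y to its left, z up, the work surface at z = 0. Lengths are in mm, angles in degrees, forces in N, time in s.
With the tool pointing down it reaches from about 350 to 850 mm from the base axis. Payload 8.1 kg.
Tool frame: the origin (TCP) lies midway between the tips of the shut fingers; the grasp point (between the pads) lies 19 mm behind it; x points along the fingers, z is the direction in which the jaws open and shut, and the axes are right-handed (so a half turn about x gives the same grasp; the last joint's range is limited). The gripper opens to 85 mm and grips with 20 to 120 N. Pads are 22 mm wide; open, the fingers measure 114 mm over their backs; the gripper's body (76 mm by 85 mm) begins 54 mm behind the grasp point. The pads swing forward as they close: fully open they stand 13 mm farther back than shut.
Start: joints at [63.919, 7.471, 85.268, -0, 87.261, -4.893], TCP at [216.836, 559.453, 231.292] pointing down, gripper open.
Joint ranges: [-169.43, 169.43], [-51.17, 129.36], [1.28, 143.12], [-76.62, 256.62], [0, 156.53], [-152.29, 152.29]. Speed limits (degrees/s): [136.94, 136.94, 159.86, 180, 180, 180].

INTERFACE

Orientations are given as [roll, pitch, yaw] about the fixed x, y, z axes, in that order (R = Rz(yaw) Ry(pitch) Rx(roll)).
In Python, from bench import r gives the robot as it stands. The module is installed in compiled form; this text tells all that it offers.
- The arm moves only by the tool servo_tool, never from a script. Its argument "commands" is a list that holds one entry, the list of rows, each a list of 7 numbers: the closure in counts, from 0 (fully open) to 255 (shut), then the shift along the tool's x, y, z in cm, then the turn, a rotation vector about the tool's x, y, z in degrees. A call has 1 to 8 rows; each row is the pose to reach, as a shift and turn from the pose commanded when the call began, along the tool's axes at that moment; what a row does not reach only later rows make up. A row lasts 1/10 s, in which the tool goes at most 50 mm and 8.59 degrees, less where a joint would pass 70% of its speed; a pose out of reach is approached as far as the arm can. A call with a gripper value outside its range is refused whole. The fingers move at their own pace and stop on an object; "force" is the grip in N (left out, the last holds). Time passes only in rows, so rows that repeat a pose let the fingers close. It gives the time, the measured TCP pose, the force and the opening at its end, in the units of the state.
- r.sense(): the state, without advancing time (a new reading comes with each control period).
- r.snapshot(name): name is "scene" or "top"; returns (picture, depth): 420x560x3 uint8, red, green, blue; 420x560 float32, mm along the optical axis (not along the pixel's ray), 0 where there is no reading.
- r.calibration(name): a dict with "fx", "fy", "cx", "cy" (pixels), "pose" (4x4, takes a point from camera to world coordinates). Camera axes: x right, y down, z forward; pixel columns grow to the right and rows downward; lengths in mm; the calibration is good to about 2 mm. A picture is of the moment at which its call begins. calibration takes no time and is no camera call.
- r.hand_in(): hands the job in, once; it reports no verdict.
The state is a dict: "time": time; "joint_pos": joint angles; "qd": joint speeds; "joint_efforts": joint torques, N m; "tool_pos": TCP position; "tcp_rot": TCP orientation; "ft_force": force on the tool from outside, world axes, zero at the start; "wrist_torque": the same for the moment, N m; "finger_gap": finger opening in mm.
Only numpy, scipy, OpenCV 4.12 (cv2) and the standard library are available. Lean on these libraries where they do the work, as an engineer would, in place of code of your own. Each camera call takes 0.05 s, during which the arm holds its last target.

## Working session

There is one attempt and no reset: what is moved stays moved. The work goes in short steps, Python scripts to look and compute and a tool call to move; the robot and the scene stay as the last step left them, time stands still between calls to the robot, and variables do not carry over. Pictures are saved under pics/ and viewed, and the job is handed in when it is done.

Besides the shell and the picture viewer there is one more tool, called by a JSON object that holds its "method" and its "body". servo_tool: Moves the arm, as the interface text tells. Its arguments: {"type":"object","properties":{"commands":{"type":"array","items":{"type":"array","items":{"type":"array","items":{"type":"number"}}}},"force":{"type":"number"}},"required":["commands"]}

```bash
mkdir -p pics; ls; python3 - <<'E'
from bench import r
import cv2,numpy as np
s=r.sense();print({k:np.round(v,2) for k,v in s.items()})
for n in("scene","top"):
    im,d=r.snapshot(n);np.savez(f'{n}0.npz',im=im,d=d)
    cv2.imwrite(f'pics/{n}0.png',im[:,:,::-1])
    c=r.calibration(n);print(n,{k:np.round(v,3) for k,v in c.items()})
E
```

```text
pics
{'time': np.float64(0.0), 'joint_pos': array([63.92,  7.51, 85.33, -0.  , 87.26, -4.89]), 'qd': array([ 0.01,  0.02, -0.02, -0.03, -0.09, -0.02]), 'joint_efforts': array([-0.000e+00, -5.694e+01, -5.005e+01, -0.000e+00,  2.000e-02,
        0.000e+00]), 'tool_pos': array([216.59, 558.95, 230.25]), 'tcp_rot': array([ 175.42,   89.89, -115.76]), 'ft_force': array([ 0.11,  0.28, -0.42]), 'wrist_torque': array([-0.01, -0.01, -0.02]), 'finger_gap': np.float64(85.72)}
scene {'fx': np.float64(439.545), 'fy': np.float64(439.545), 'cx': np.float64(272.183), 'cy': np.float64(204.416), 'pose': array([[ 7.430000e-01,  4.270000e-01, -5.160000e-01,  1.129339e+03],
       [ 6.690000e-01, -4.830000e-01,  5.650000e-01, -6.056780e+02],
       [-8.000000e-03, -7.640000e-01, -6.450000e-01,  8.062120e+02],
       [ 0.000000e+00,  0.000000e+00,  0.000000e+00,  1.000000e+00]])}
top {'fx': np.float64(532.896), 'fy': np.float64(532.896), 'cx': np.float64(286.889), 'cy': np.float64(211.454), 'pose': array([[-2.900000e-02, -9.910000e-01,  1.280000e-01,  3.606120e+02],
       [-1.000000e+00,  2.900000e-02,  2.000000e-03,  2.846000e+01],
       [-6.000000e-03, -1.280000e-01, -9.920000e-01,  1.392429e+03],
       [ 0.000000e+00,  0.000000e+00,  0.000000e+00,  1.000000e+00]])}
```

View pics/scene0.png

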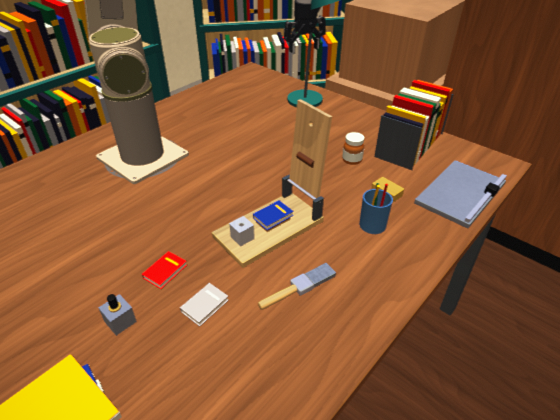

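View pics/top0.png

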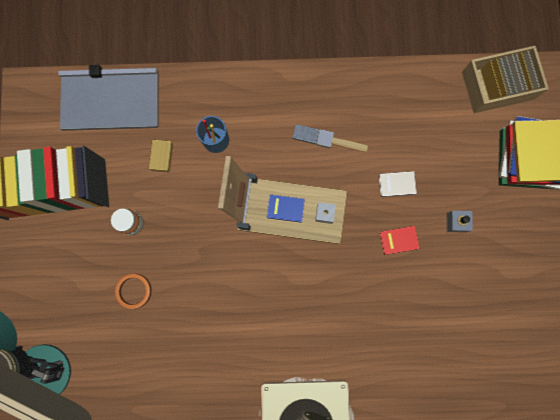

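The top view shows the press at about (285,210) with the post at (326,212), blue book (286,208), red book (400,240), pin (464,220) and lid open to the left at (232,190). In the scene view, the red book is at (164,269) and the pin at (113,305).

```bash
cat > h.py <<'E'
import numpy as np,cv2
from bench import r
def ray(n,uv):
    c=r.calibration(n);uv=np.atleast_2d(uv).astype(float)
    d=np.c_[(uv[:,0]-c['cx'])/c['fx'],(uv[:,1]-c['cy'])/c['fy'],np.ones(len(uv))]
    P=c['pose'];return P[:3,3],d@P[:3,:3].T
def onz(n,uv,z):
    o,d=ray(n,uv);t=(z-o[2])/d[:,2];return o+t[:,None]*d
def proj(n,p):
    c=r.calibration(n);P=c['pose'];q=(np.atleast_2d(p)-P[:3,3])@P[:3,:3]
    return np.c_[q[:,0]/q[:,2]*c['fx']+c['cx'],q[:,1]/q[:,2]*c['fy']+c['cy']]
def tri(uv1,uv2,n1="top",n2="scene"):
    o1,d1=ray(n1,uv1);o2,d2=ray(n2,uv2);A=np.c_[d1[0],-d2[0]]
    t=np.linalg.lstsq(A,o2-o1,rcond=None)[0];a=o1+t[0]*d1[0];b=o2+t[1]*d2[0]
    return (a+b)/2,np.linalg.norm(a-b)
def load(n,k=0):
    f=np.load(f'{n}{k}.npz');return f['im'],f['d']
def shot(k):
    for n in("top","scene"):
        im,d=r.snapshot(n);np.savez(f'{n}{k}.npz',im=im,d=d)
        cv2.imwrite(f'pics/{n}{k}.png',im[:,:,::-1])
def crop(n,k,x0,y0,w,h,s):
    im,_=load(n,k);c=cv2.resize(im[y0:y0+h,x0:x0+w],None,fx=s,fy=s,interpolation=cv2.INTER_CUBIC)
    cv2.imwrite(f'pics/{n}{k}_c{x0}_{y0}.png',c[:,:,::-1])
def hsv(n,k=0): return cv2.cvtColor(load(n,k)[0],cv2.COLOR_RGB2HSV)
E
python3 - <<'E'
from h import *
crop("top",0,210,140,150,120,5);crop("top",0,370,160,115,105,6);crop("scene",0,90,200,150,140,4);crop("scene",0,200,90,150,180,3)
E
```

```text
(no output)
```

View pics/top0_c210_140.png

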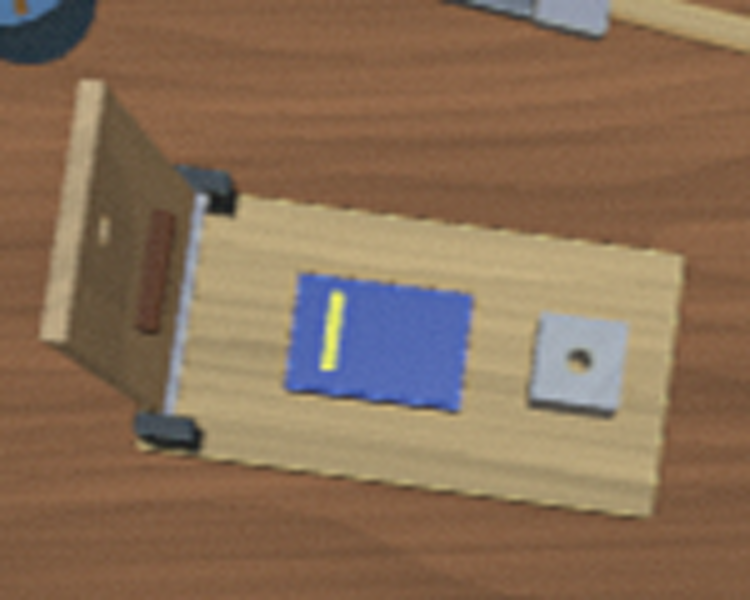

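View pics/top0_c370_160.png

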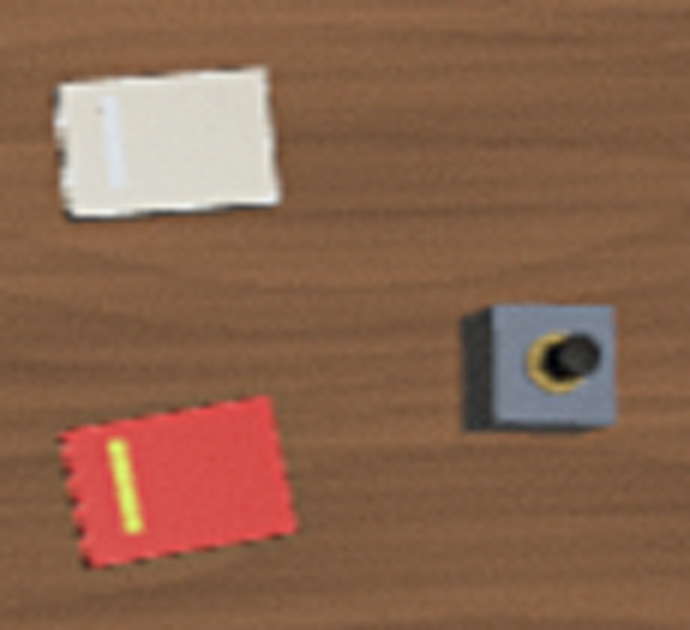

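View pics/scene0_c200_90.png

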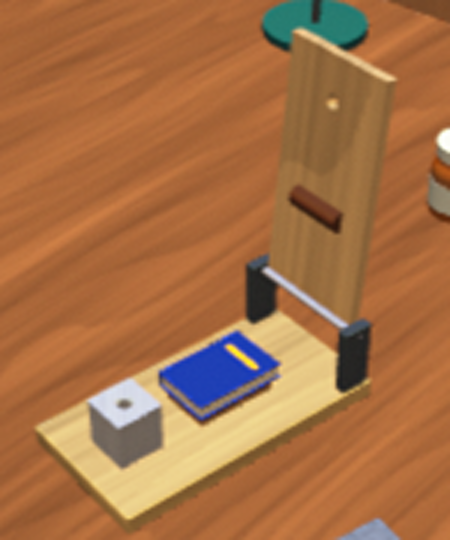

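View pics/scene0_c90_200.png

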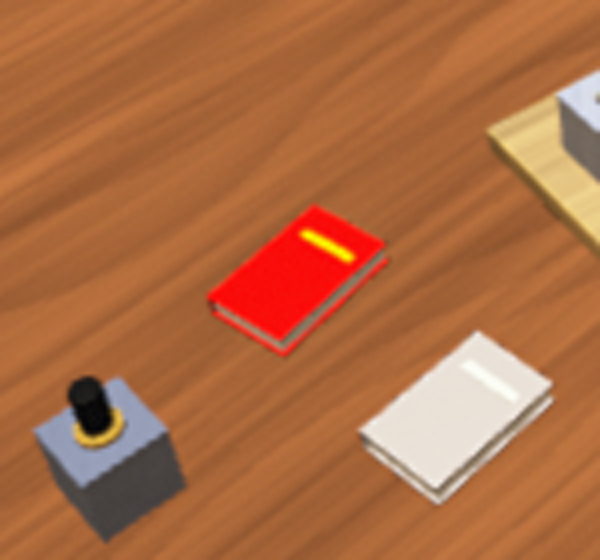

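```bash
cat >> h.py <<'E'
def big(m):
    n,l,s,c=cv2.connectedComponentsWithStats(m.astype(np.uint8));i=1+np.argmax(s[1:,4]);return l==i
def rect(n,m,z):
    m=cv2.morphologyEx(m.astype(np.uint8),cv2.MORPH_CLOSE,np.ones((5,5)))
    cs,_=cv2.findContours(m,cv2.RETR_EXTERNAL,cv2.CHAIN_APPROX_NONE);c=max(cs,key=cv2.contourArea)[:,0]
    ys,xs=np.nonzero(m);ctr=onz(n,np.c_[xs,ys],z)[:,:2].mean(0)
    P=onz(n,c,z)[:,:2].astype(np.float32);(cx,cy),(w,h),a=cv2.minAreaRect(P)
    X=onz(n,np.c_[xs,ys],z)[:,:2];X=X-X.mean(0);w_,V=np.linalg.eigh(X.T@X);v=V[:,1];v=v*np.sign(v[1])
    return dict(cen=ctr.round(1),rc=(round(cx,1),round(cy,1)),wh=(round(w,1),round(h,1)),longaxis_yaw=round(np.degrees(np.arctan2(v[1],v[0]))-90,2))
E
python3 - <<'E'
from h import *
for n in("top","scene"):
    H=hsv(n).astype(int);h,s,v=H[...,0],H[...,1],H[...,2]
    W,Hh=np.meshgrid(range(560),range(420))
    if n=="top": rr=(W>370)&(W<430)&(Hh>220)&(Hh<260); bb=(W>260)&(W<310)&(Hh>190)&(Hh<225); pr=(W>215)&(W<352)&(Hh>170)&(Hh<250)
    else: rr=(W>135)&(W<195)&(Hh>245)&(Hh<295); bb=(W>245)&(W<300)&(Hh>195)&(Hh<235)
    red=big((((h<8)|(h>172))|(((h>20)&(h<40))))&(s>140)&(v>130)&rr)
    print(n,'red',rect(n,red,16))
    blue=big(((((h>105)&(h<130))&(s>120)&(v>110))|((h>20)&(h<35)&(s>130)&(v>170)))&bb)
    print(n,'blue',rect(n,blue,50), blue.sum(),red.sum())
    if n=="top":
        post=(W>310)&(W<340)&(Hh>198)&(Hh<226)&(s<60)&(v>120)
        print('post',rect(n,big(post),68))
        # pin block top
        blk=(W>440)&(W<480)&(Hh>205)&(Hh<235)&(h>100)&(h<125)&(v>95)
        print('blk',rect(n,big(blk),50))
        base=(h>12)&(h<28)&(s>60)&(s<150)&(v>140)&(W>240)&(W<352)&(Hh>170)&(Hh<250)
        print('base',rect(n,big(base),20))
# holes
for n,(x,y,w,hh) in dict(top=(320,206,12,12),scene=(234,220,14,10)).items():
    g=load(n)[0].mean(2)[y:y+hh,x:x+w];print(g.astype(int))
E
```

```text
top red {'cen': array([ 456. , -256.6]), 'rc': (456.0, -256.6), 'wh': (60.9, 94.6), 'longaxis_yaw': np.float64(8.03)}
top blue {'cen': array([543.4,  34.9]), 'rc': (543.6, 34.9), 'wh': (86.2, 58.2), 'longaxis_yaw': np.float64(-9.39)} 715 805
post {'cen': array([528.8, -65.6]), 'rc': (528.9, -65.6), 'wh': (47.0, 44.9), 'longaxis_yaw': np.float64(-16.25)}
blk {'cen': array([ 497.8, -408.9]), 'rc': (498.3, -409.8), 'wh': (48.0, 49.8), 'longaxis_yaw': np.float64(-75.18)}
base {'cen': array([539.8,   7.8]), 'rc': (541.9, 8.5), 'wh': (251.9, 141.0), 'longaxis_yaw': np.float64(-9.87)}
scene red {'cen': array([ 464.7, -261.8]), 'rc': (464.2, -260.5), 'wh': (73.8, 99.0), 'longaxis_yaw': np.float64(12.87)}
scene blue {'cen': array([547.6,  32.5]), 'rc': (547.2, 33.7), 'wh': (88.2, 58.1), 'longaxis_yaw': np.float64(-9.51)} 474 844
[[175 173 173 175 174 176 172 174 172 170 173 173]
 [171 175 177 175 177 174 174 173 174 174 170 174]
 [174 173 177 176 175 174 174 175 174 171 171 173]
 [174 177 175 173 167 156 160 168 173 174 176 175]
 [177 177 174 153 111  82  78 122 159 175 176 175]
 [177 174 173
[... 235 characters left out ...]
5 170]
 [173 171 172 176 174 175 176 176 177 178 173 171]
 [173 173 174 174 175 179 174 177 174 173 170 169]]
[[187 213 225 225 225 222 222 218 221 220 221 221 224 221]
 [218 223 226 223 224 222 222 218 221 220 221 222 223 221]
 [218 222 225 223 225 219 214 210 213 215 221 222 223 222]
 [217 221 224 222 217 190 154 139 156 191 216 222 223 221]
 [217 221 224 221 205 153 104 100 109 146 200 221 224 221]
 [218 221 224 223 209 152 116 110 123 165 213 222 223 221]
 [219 222 225 224 225 212 191 175 192 218 221 222 224 223]
 [212 223 226 223 224 223 222 217 221 222 222 222 224 218]
 [170 217 225 224 224 222 222 219 222 221 223 221 208 167]
 [116 161 204 223 225 222 223 219 221 221 217 200 153 106]]
```

```bash
python3 - <<'E'
from h import *
def cen(n,x0,y0,x1,y1,th):
    im=load(n)[0].mean(2);p=im[y0:y1,x0:x1];bg=np.median(p);w=np.clip(bg-p-th,0,40);ys,xs=np.mgrid[y0:y1,x0:x1];return np.array([(w*xs).sum(),(w*ys).sum()])/w.sum()
t=cen("top",321,207,331,217,5);s=cen("scene",236,220,247,228,8);print(t,s,onz("top",t,68),onz("scene",s,68),tri(t,s))
# knob black mask
for n,(x0,y0,x1,y1) in dict(top=(450,205,480,235),scene=(98,285,128,325)).items():
    H=hsv(n);im=load(n)[0][y0:y1,x0:x1].max(2);m=np.zeros((420,560),bool);m[y0:y1,x0:x1]=im<55
    if n=="scene":m[312:]=0
    m=big(m);ys,xs=np.nonzero(m);print(n,'knob',m.sum(),xs.mean(),ys.mean(),xs.min(),xs.max(),ys.min(),ys.max())
    g=(H[...,0]>15)&(H[...,0]<30)&(H[...,1]>90)&(H[...,2]>100);mm=np.zeros_like(m);mm[y0:y1,x0:x1]=g[y0:y1,x0:x1]
    mm=big(mm|m);ys,xs=np.nonzero(mm);print('with brass',xs.min(),xs.max(),ys.min(),ys.max())
    print(onz(n,[[np.mean(np.nonzero(m)[1]),np.mean(np.nonzero(m)[0])]],70))
E
```

```text
[325.59956522 211.37434783] [240.99654917 224.29184126] [[529.18176965 -65.81824647  68.        ]] [[532.22120239 -67.00390104  68.        ]] (array([529.85256789, -65.59009922,  65.48788575]), np.float64(1.0744843387022778))
top knob 39 464.61538461538464 218.94871794871796 461 469 216 222
with brass 458 469 216 224
[[ 499.6193199  -411.20856141   70.        ]]
scene knob 102 112.09803921568627 301.05882352941177 107 117 295 308
with brass 107 120 295 311
[[ 499.9982887  -410.61630557   70.        ]]
```

```bash
cat >> h.py <<'E'
from scipy.spatial.transform import Rotation as Ro
def pose():
    s=r.sense();return np.array(s['tool_pos']),Ro.from_euler('xyz',s['tcp_rot'],degrees=True).as_matrix(),s
def goto(p,jawyaw=None):
    """shift cm and rotvec deg (tool axes) to reach world p, tool down, jaw axis z along jawyaw (mod 180)"""
    p0,R,s=pose()
    x=np.array([0,0,-1.]);cands=[]
    if jawyaw is None: z=R[:,2]*[1,1,0];z/=np.linalg.norm(z)
    else:
        a=np.radians(jawyaw);z=np.array([np.cos(a),np.sin(a),0]);z*=np.sign(z@R[:,2])
    T=np.c_[x,np.cross(z,x),z]
    rv=Ro.from_matrix(R.T@T).as_rotvec(degrees=True)
    sh=R.T@(np.array(p)-p0)/10
    print('t',round(float(s['time']),2),'at',p0.round(1),'jawyaw',round(float(np.degrees(np.arctan2(R[1,2],R[0,2]))),2),'gap',round(float(s['finger_gap']),1),'F',np.round(s['ft_force'],1),'j6',np.round(s['joint_pos'][5],1))
    print('R',R.round(3).tolist());print('shift',sh.round(2),'rot',rv.round(1))
E
python3 - <<'E'
from h import *
goto([456,-256.6,100],8.0)
goto([456,-256.6,100],8.0+180)
E
```

```text
t 0.1 at [216.6 559.  230.3] jawyaw 68.81 gap 85.2 F [-0.  -1.1  0.2] j6 -4.9
R [[-0.001, -0.932, 0.361], [-0.002, 0.361, 0.932], [-1.0, 0.0, -0.002]]
shift [ 13.14 -51.8  -67.37] rot [60.8 -0.1  0. ]
t 0.1 at [216.6 559.  230.3] jawyaw 68.81 gap 85.2 F [-0.  -1.1  0.2] j6 -4.9
R [[-0.001, -0.932, 0.361], [-0.002, 0.361, 0.932], [-1.0, 0.0, -0.002]]
shift [ 13.14 -51.8  -67.37] rot [60.8 -0.1  0. ]
```

{"method": "servo_tool", "body": {"commands": [[[0, 0, -32.5, -34.5, 60, 0, 0], [0, 0, -32.5, -34.5, 60, 0, 0], [0, 0, -32.5, -34.5, 60, 0, 0], [0, 0, -32.5, -34.5, 60, 0, 0], [0, 0, -32.5, -34.5, 60, 0, 0], [0, 0, -32.5, -34.5, 60, 0, 0], [0, 0, -32.5, -34.5, 60, 0, 0], [0, 0, -32.5, -34.5, 60, 0, 0]]]}}

```text
time: 0.9
tool_pos: [367.4, 186.9, 231.1]
tcp_rot: [-12.8, 90.0, -4.3]
ft_force: [0.6, 0.4, 0.2]
finger_gap: 85.4
```

```bash
python3 -c "
from h import *
goto([456,-256.6,60],8.0)"
```

```text
t 0.9 at [367.4 186.9 231.1] jawyaw 8.51 gap 85.4 F [0.6 0.4 0.2] j6 11.3
R [[0.0, -0.148, 0.989], [-0.0, 0.989, 0.148], [-1.0, -0.0, 0.0]]
shift [ 17.11 -45.18   2.19] rot [0.5 0.  0. ]
```

{"method": "servo_tool", "body": {"commands": [[[0, 0, -45.2, 2.2, 0, 0, 0], [0, 0, -45.2, 2.2, 0, 0, 0], [0, 0, -45.2, 2.2, 0, 0, 0], [0, 0, -45.2, 2.2, 0, 0, 0], [0, 2, -45.2, 2.2, 0, 0, 0], [0, 8, -45.2, 2.2, 0, 0, 0], [0, 17, -45.2, 2.2, 0, 0, 0], [0, 17, -45.2, 2.2, 0, 0, 0]]]}}

```text
time: 1.7
tool_pos: [441.8, -174.9, 140.2]
tcp_rot: [-34.4, 89.9, -25.7]
ft_force: [0.4, -0.2, 0.1]
finger_gap: 85.7
```

```bash
python3 -c "
from h import *
goto([456,-256.6,60],8.0)"
```

```text
t 1.7 at [ 441.8 -174.9  140.2] jawyaw 8.75 gap 85.7 F [ 0.4 -0.2  0.1] j6 -36.5
R [[0.002, -0.152, 0.988], [-0.001, 0.988, 0.152], [-1.0, -0.001, 0.001]]
shift [ 8.03 -8.28  0.15] rot [0.7 0.1 0.1]
```

{"method": "servo_tool", "body": {"commands": [[[0, 3, -8.3, 0.2, 0.7, 0, 0], [0, 6, -8.3, 0.2, 0.7, 0, 0], [0, 8, -8.3, 0.2, 0.7, 0, 0], [0, 8, -8.3, 0.2, 0.7, 0, 0], [0, 8, -8.3, 0.2, 0.7, 0, 0]]]}}

```text
time: 2.2
tool_pos: [455.6, -253.7, 60.6]
tcp_rot: [132.1, 89.9, 140.2]
ft_force: [0.0, 1.0, 0.3]
finger_gap: 85.4
```

```bash
python3 -c "
from h import *
goto([456,-256.6,-1],8.0)
shot(1);crop('top',1,360,190,110,90,6);crop('scene',1,110,200,130,120,4)"
```

```text
t 2.2 at [ 455.6 -253.7   60.6] jawyaw 8.1 gap 85.4 F [0.  1.  0.3] j6 -42.9
R [[-0.002, -0.141, 0.99], [0.001, 0.99, 0.141], [-1.0, 0.002, -0.001]]
shift [ 6.15 -0.3   0.01] rot [ 0.1 -0.1 -0.1]
```

View pics/scene1_c110_200.png

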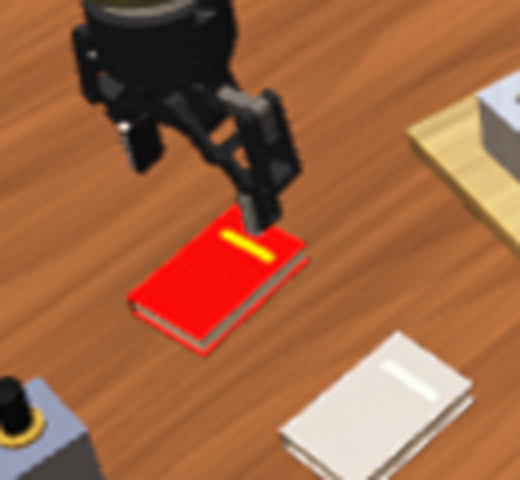

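View pics/top1_c360_190.png

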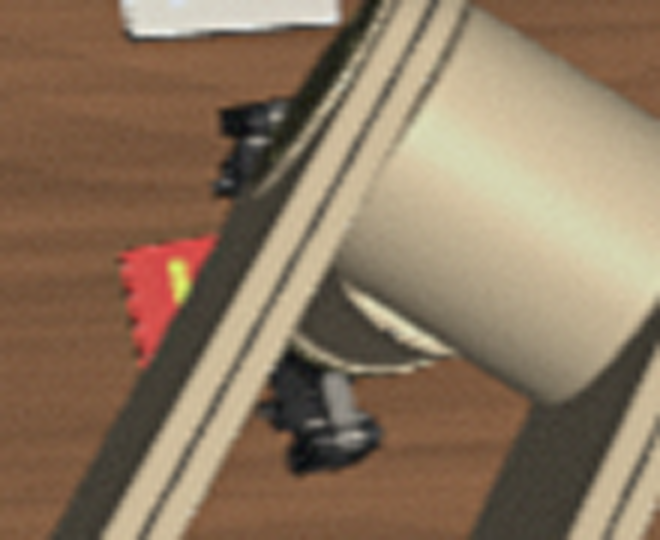

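The top view is occluded by the arm. The scene view shows the open fingers (tips at about (175,256) and (145,240)) above the red book.

```bash
python3 -c "
from h import *
p,R,s=pose()
for z in(60,73): print(proj('scene',[p*[1,1,0]+[0,0,z]+R[:,2]*k for k in(-45,0,45)]).round(1))
print(proj('scene',[[456,-256.6,16],[464,-261,16]]))"
```

```text
[[147.9 245.6]
 [161.6 253.2]
 [175.8 261. ]]
[[146.9 241.7]
 [160.6 249.3]
 [174.9 257.1]]
[[163.59277517 266.15576526]
 [164.16636233 268.87163488]]
```

```bash
python3 -c "
from h import *
c=np.array([[315,207],[385,243],[282,347],[210,298]])/4+[90-.4,200-.4]
P=onz('scene',c,16);print(P.round(1),P.mean(0))
c=np.array([[65,432],[268,398],[297,530],[90,567]])/6+[370-.4,160-.4]
P=onz('top',c,16);print(P.round(1),P.mean(0))
for n in('top','scene'):
  im,d=load(n);q=proj(n,[456,-256.6,16])[0].round().astype(int);print(n,q,d[q[1],q[0]]);o,dd=ray(n,q);print(o+dd*d[q[1],q[0]])
"
```

```text
[[ 425.2 -218.6   16. ]
 [ 481.3 -209.    16. ]
 [ 499.9 -299.9   16. ]
 [ 438.2 -305.6   16. ]] [ 461.16076813 -258.28856254   16.        ]
[[ 478.8 -209.4   16. ]
 [ 491.  -297.7   16. ]
 [ 433.7 -306.7   16. ]
 [ 420.4 -217.1   16. ]] [ 455.97452157 -257.70675573   16.        ]
top [399 240] 1374.6737
[[ 455.51982982 -255.71572534   18.01044374]]
scene [164 266] 1055.0693
[[ 455.61298363 -255.2707704    15.15883115]]
```

{"method": "servo_tool", "body": {"commands": [[[0, 2, -0.1, 0.25, 0, 0, 0], [0, 4, -0.1, 0.25, 0, 0, 0], [0, 4.5, -0.1, 0.25, 0, 0, 0], [0, 4.5, -0.1, 0.25, 0, 0, 0], [0, 4.5, -0.1, 0.25, 0, 0, 0]]]}}

```text
time: 2.8
tool_pos: [459.9, -255.3, 17.5]
tcp_rot: [-43.1, 89.9, -34.9]
ft_force: [0.5, -0.1, 0.7]
finger_gap: 85.5
```

```bash
python3 -c "
from h import *
goto([458.5,-257.5,-1],8.0)
shot(2);crop('scene',2,110,200,130,120,5)"
```

```text
t 2.8 at [ 459.9 -255.3   17.5] jawyaw 8.15 gap 85.5 F [ 0.5 -0.1  0.7] j6 -42.8
R [[0.002, -0.142, 0.99], [-0.001, 0.99, 0.142], [-1.0, -0.002, 0.002]]
shift [ 1.85 -0.19 -0.17] rot [0.1 0.1 0.1]
```

View pics/scene2_c110_200.png

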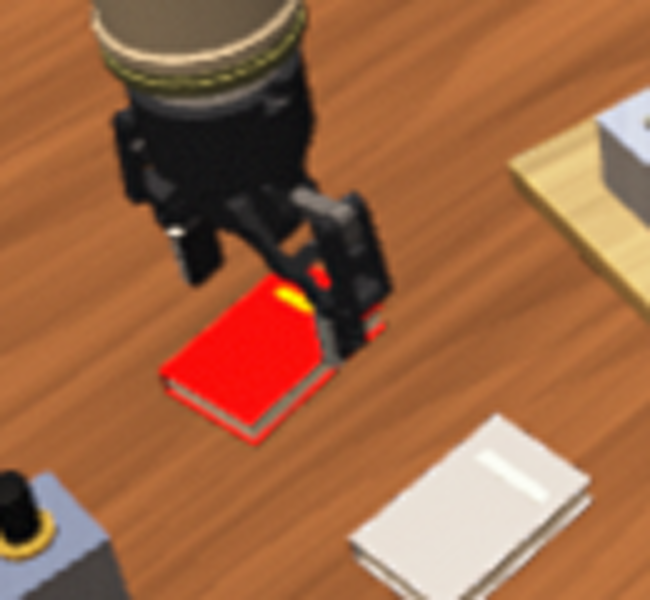

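{"method": "servo_tool", "body": {"commands": [[[0, 1, -0.1, -0.1, 0, 0, 0], [0, 1.85, -0.1, -0.1, 0, 0, 0], [60, 1.85, -0.1, -0.1, 0, 0, 0], [100, 1.85, -0.1, -0.1, 0, 0, 0], [150, 1.85, -0.1, -0.1, 0, 0, 0], [150, 1.85, -0.1, -0.1, 0, 0, 0], [150, 1.85, -0.1, -0.1, 0, 0, 0]]], "force": 35}}

```text
time: 3.6
tool_pos: [458.0, -256.2, -2.6]
tcp_rot: [-52.9, 90.0, -44.7]
ft_force: [-1.0, 0.1, -0.4]
finger_gap: 59.2
```

```bash
python3 -c "
from h import *
goto([458.5,-257.5,90],8.0)
shot(3);crop('scene',3,110,200,130,120,5)"
```

```text
t 3.6 at [ 458.  -256.2   -2.6] jawyaw 8.11 gap 59.2 F [-1.   0.1 -0.4] j6 -42.9
R [[0.0, -0.141, 0.99], [-0.0, 0.99, 0.141], [-1.0, -0.0, 0.0]]
shift [-9.26 -0.14  0.03] rot [0.1 0.  0. ]
```

View pics/scene3_c110_200.png

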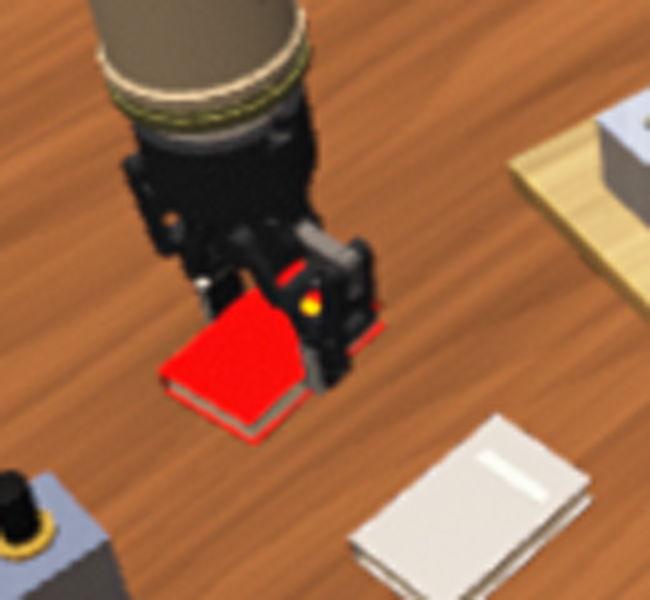

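{"method": "servo_tool", "body": {"commands": [[[150, -4, 0, 0, 0, 0, 0], [150, -8, 0, 0, 0, 0, 0], [150, -11.5, 4, 2, 4, 0, 0], [150, -11.5, 9, 4, 8, 0, 0], [150, -11.5, 14, 6.5, 12, 0, 0], [150, -11.5, 19, 9, 16, 0, 0], [150, -11.5, 23.5, 11, 17.5, 0, 0], [150, -11.5, 26, 12.2, 17.5, 0, 0]]]}}

```text
time: 4.5
tool_pos: [542.4, 20.6, 112.6]
tcp_rot: [7.1, 90.0, -2.4]
ft_force: [1.5, -1.4, 0.4]
finger_gap: 58.9
```

{"method": "servo_tool", "body": {"commands": [[[150, 0, 1, 0.4, 0, 0, 0], [150, 0, 1.5, 0.6, 0, 0, 0], [150, 0, 1.5, 0.6, 0, 0, 0], [150, 0, 1.5, 0.6, 0, 0, 0], [150, 0, 1.5, 0.6, 0, 0, 0]]]}}

```text
time: 5.0
tool_pos: [550.2, 30.8, 112.2]
tcp_rot: [-133.4, 90.0, -142.9]
ft_force: [-0.3, -0.3, -0.9]
finger_gap: 59.4
```

```bash
python3 -c "
from h import *
goto([545.5,34,112],-9.4)
shot(4);crop('scene',4,200,130,140,130,5);crop('top',4,230,160,130,100,6)"
```

```text
t 5.0 at [550.2  30.8 112.2] jawyaw -9.5 gap 59.4 F [-0.3 -0.3 -0.9] j6 7.4
R [[-0.0, 0.165, 0.986], [-0.0, 0.986, -0.165], [-1.0, -0.0, -0.0]]
shift [ 0.02  0.24 -0.51] rot [-0.1 -0.   0. ]
```

View pics/scene4_c200_130.png

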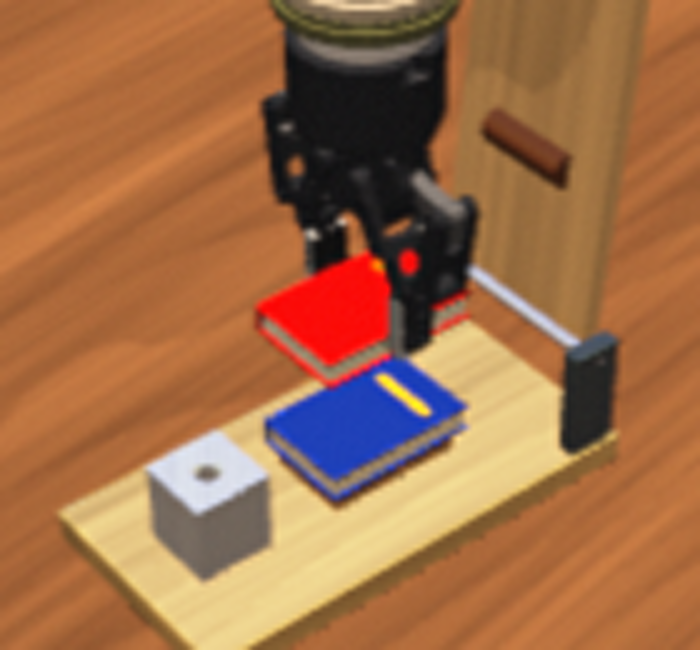

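View pics/top4_c230_160.png

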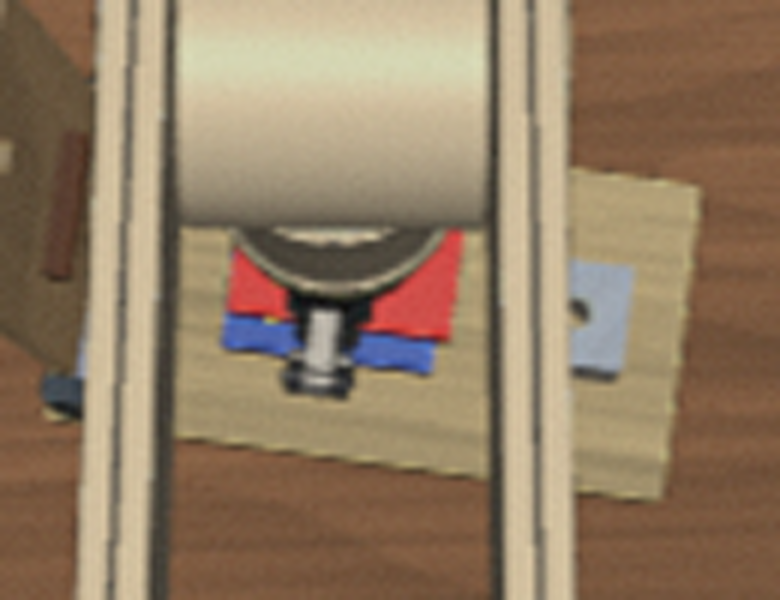

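```bash
python3 -c "
from h import *
o=np.array([200-.4,130-.4])
crop('scene',4,245,175,55,60,10)
print('red L,F',onz('scene',np.array([[258,312],[332,360]])/5+o,130.8).round(1))
print('blue L,F,R',onz('scene',np.array([[267,428],[333,485],[467,405]])/5+o,50).round(1))
o=np.array([230-.4,160-.4])
print('red top SE',onz('top',np.array([[450,338]])/6+o,130.8).round(1))
print('blue top SE,SW',onz('top',np.array([[434,374],[222,346]])/6+o,50).round(1))
"
```

```text
red L,F [[518.6 -13.2 130.8]
 [571.1 -16.2 130.8]]
blue L,F,R [[516.3  -8.6  50. ]
 [571.3 -17.8  50. ]
 [582.4  74.   50. ]]
red top SE [[511.7 -10.9 130.8]]
blue top SE,SW [[506.3  -6.2  50. ]
 [520.9  83.   50. ]]
```

View pics/scene4_c245_175.png

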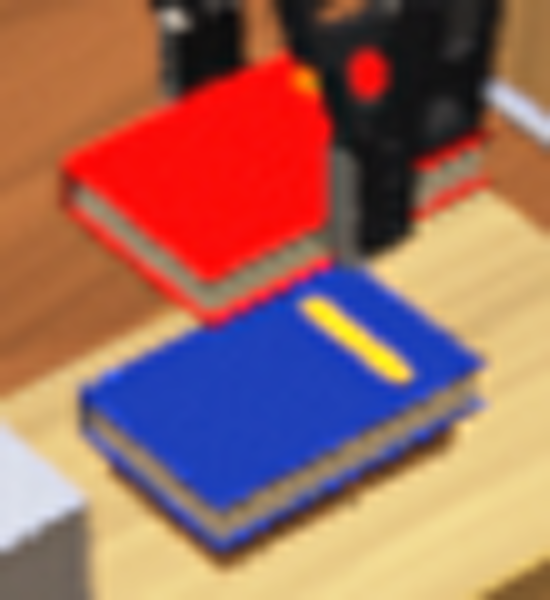

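```bash
python3 -c "
from h import *
o=np.array([245-.45,175-.45])
print('red L,F,R',onz('scene',np.array([[63,160],[208,280],[487,138]])/10+o,130.8).round(1))
print('blue L,F,R',onz('scene',np.array([[82,388],[220,510],[487,360]])/10+o,50).round(1))
"
```

```text
red L,F,R [[513.9  -9.6 130.8]
 [572.3 -19.9 130.8]
 [587.   66.7 130.8]]
blue L,F,R [[510.8  -3.8  50. ]
 [569.3 -14.4  50. ]
 [582.7  74.6  50. ]]
```

{"method": "servo_tool", "body": {"commands": [[[150, 0, 0.44, -0.53, 0, 0, 0], [150, 2, 0.44, -0.53, 0, 0, 0], [150, 4, 0.44, -0.53, 0, 0, 0], [150, 5.2, 0.44, -0.53, 0, 0, 0], [150, 5.2, 0.44, -0.53, 0, 0, 0], [150, 5.2, 0.44, -0.53, 0, 0, 0]]]}}

```text
time: 5.7
tool_pos: [545.9, 37.5, 60.6]
tcp_rot: [-176.9, 90.0, 173.7]
ft_force: [-0.9, 0.2, -0.6]
finger_gap: 59.4
```

```bash
python3 -c "
from h import *
goto([545.7,36,48.4],-9.5)
shot(5);crop('scene',5,245,175,55,60,10);crop('top',5,230,160,130,100,6)"
```

```text
t 5.7 at [545.9  37.5  60.6] jawyaw -9.39 gap 59.4 F [-0.9  0.2 -0.6] j6 8.0
R [[-0.0, 0.163, 0.987], [0.0, 0.987, -0.163], [-1.0, -0.0, -0.0]]
shift [ 1.22 -0.15  0.  ] rot [ 0.1 -0.   0. ]
```

View pics/scene5_c245_175.png

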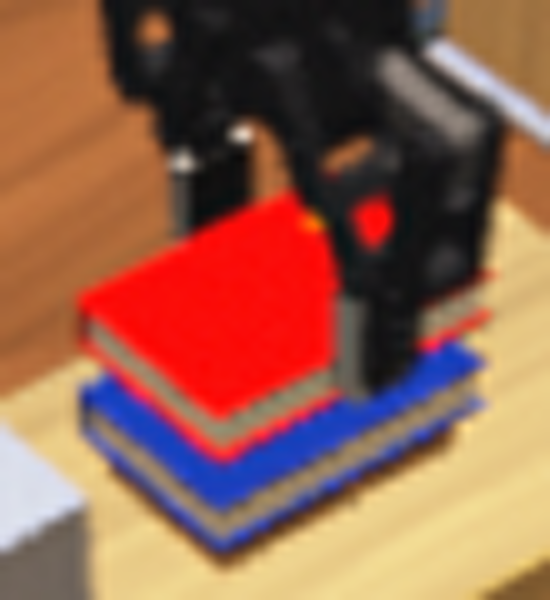

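View pics/top5_c230_160.png

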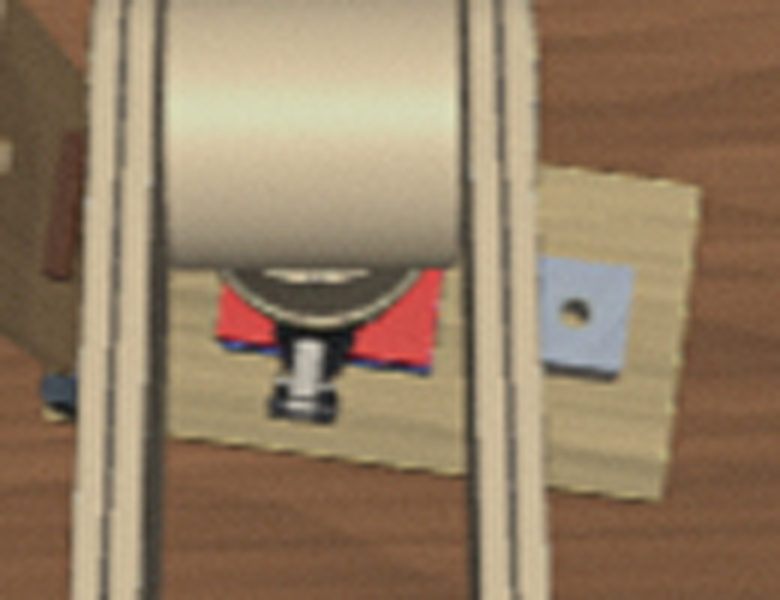

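```bash
python3 -c "
from h import *
o=np.array([245-.45,175-.45])
a=onz('scene',np.array([[78,300],[220,420],[490,274]])/10+o,79.2);b=onz('scene',np.array([[82,388],[220,510],[487,360]])/10+o,50)
print((a-b).round(1))
o=np.array([230-.4,160-.4])
a=onz('top',np.array([[434,372],[218,342]])/6+o,79.2);b=onz('top',np.array([[434,374],[222,346]])/6+o,50);print(a,(a-b).round(1))
"
```

```text
[[-0.6  0.7 29.2]
 [-0.6  1.3 29.2]
 [-0.1  0.2 29.2]]
[[503.96040648  -5.44038367  79.2       ]
 [519.07979576  83.464347    79.2       ]] [[-2.3  0.7 29.2]
 [-1.8  0.4 29.2]]
```

{"method": "servo_tool", "body": {"commands": [[[150, 0.8, -0.05, 0.1, 0, 0, 0], [150, 1.15, -0.05, 0.1, 0, 0, 0], [150, 1.3, -0.05, 0.1, 0, 0, 0], [150, 1.3, -0.05, 0.1, 0, 0, 0]]]}}

```text
time: 6.2
tool_pos: [546.7, 36.8, 47.1]
tcp_rot: [-170.4, 90.0, -179.8]
ft_force: [-0.2, 0.4, -0.4]
finger_gap: 58.8
```

```bash
python3 -c "
from h import *
goto([545.7,36,48.0],-9.4)"
```

```text
t 6.2 at [546.7  36.8  47.1] jawyaw -9.39 gap 58.8 F [-0.2  0.4 -0.4] j6 7.9
R [[-0.0, 0.163, 0.987], [-0.0, 0.987, -0.163], [-1.0, -0.0, -0.0]]
shift [-0.09 -0.1  -0.09] rot [ 0. -0.  0.]
```

{"method": "servo_tool", "body": {"commands": [[[100, 0.05, 0, 0, 0, 0, 0], [60, 0.05, 0, 0, 0, 0, 0], [0, 0, 0, 0, 0, 0, 0], [0, 0, 0, 0, 0, 0, 0], [0, -3, 0, 0, 0, 0, 0], [0, -7, 0, 0, 0, 0, 0], [0, -11, 0, 0, 0, 0, 0], [0, -15, 0, 0, 0, 0, 0]]]}}

```text
time: 7.0
tool_pos: [546.6, 36.9, 198.9]
tcp_rot: [70.0, 90.0, 60.6]
ft_force: [1.2, 0.5, 0.3]
finger_gap: 85.1
```

```bash
python3 -c "
from h import *
goto([545.7,36,330],-9.4)
shot(6);crop('scene',6,200,80,150,170,3.5);crop('top',6,210,140,150,120,5)"
```

```text
t 7.0 at [546.6  36.9 198.9] jawyaw -9.39 gap 85.1 F [1.2 0.5 0.3] j6 7.9
R [[0.0, 0.163, 0.987], [0.0, 0.987, -0.163], [-1.0, 0.0, 0.0]]
shift [-13.11  -0.1   -0.08] rot [ 0.  0. -0.]
```

View pics/scene6_c200_80.png

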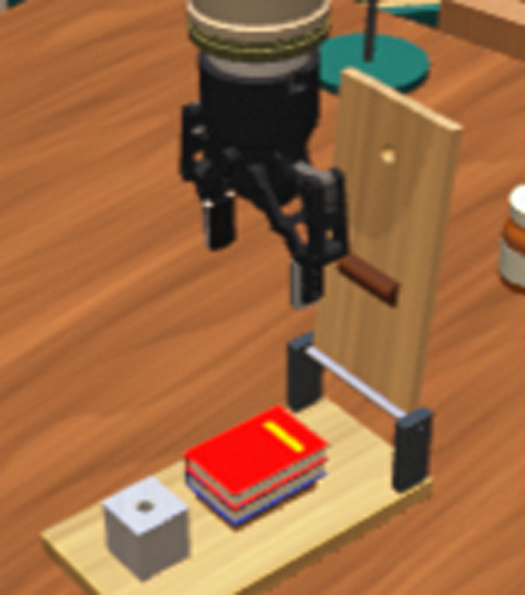

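View pics/top6_c210_140.png

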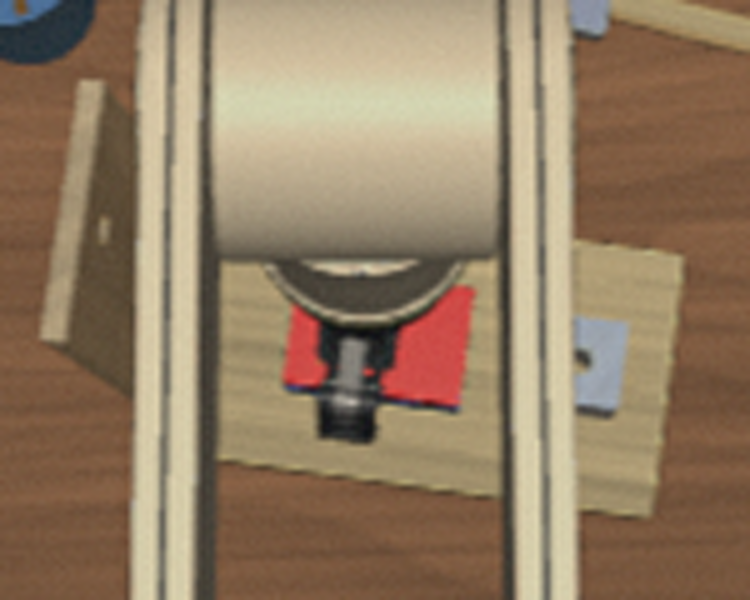

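```bash
python3 -c "
from h import *
o=np.array([210-.4,140-.4])
print(onz('top',np.array([[90,80],[103,82],[42,340],[65,342]])/5+o,308).round(1))
o=np.array([200-.4,80-.4])
print(proj('scene',[590,170,308]),onz('scene',np.array([[345,70],[460,128]])/3.5+o,308).round(1))
u=np.array([.16,.987,0]);h=np.array([530.5,-66.3,72])
print('hinge',h+200*u)
"
```

```text
[[621.7 150.6 308. ]
 [620.6 145.2 308. ]
 [513.  171.9 308. ]
 [511.9 162.5 308. ]]
[[324.07830063 109.4364728 ]] [[512.1 168.6 308. ]
 [621.5 154.6 308. ]]
hinge [562.5 131.1  72. ]
```

{"method": "servo_tool", "body": {"commands": [[[255, -5, 0, 0, 0, 0, 0], [255, -10, 0, 0, 0, 0, 0], [255, -15, 0, 0, 0, 0, 0], [255, -15.5, 2, 0, 0, 0, 0], [255, -15.5, 6, 0, 0, 0, 0], [255, -15.5, 11, 0, 0, 0, 0], [255, -15.5, 15.5, 0, 0, 0, 0], [255, -15.5, 15.5, 0, 0, 0, 0]]]}}

```text
time: 7.9
tool_pos: [571.7, 194.9, 351.0]
tcp_rot: [142.2, 89.9, 133.1]
ft_force: [0.2, 0.2, 0.3]
finger_gap: 0.1
```

{"method": "servo_tool", "body": {"commands": [[[255, 0, 0, 0, 0, 0, 0], [255, 0, 0, 0, 0, 0, 0]]]}}

```text
time: 8.1
tool_pos: [572.1, 189.1, 352.1]
tcp_rot: [-106.1, 90.0, -115.5]
ft_force: [-0.1, 0.1, 0.5]
finger_gap: 0.1
```

```bash
python3 -c "
from h import *
goto([572,190,250],-9.4)
shot(7);crop('scene',7,200,10,180,190,3)"
```

```text
t 8.1 at [572.1 189.1 352.1] jawyaw -9.41 gap 0.1 F [-0.1  0.1  0.5] j6 22.8
R [[-0.0, 0.163, 0.987], [-0.001, 0.987, -0.163], [-1.0, -0.001, -0.0]]
shift [10.21  0.09 -0.03] rot [-0. -0.  0.]
```

View pics/scene7_c200_10.png

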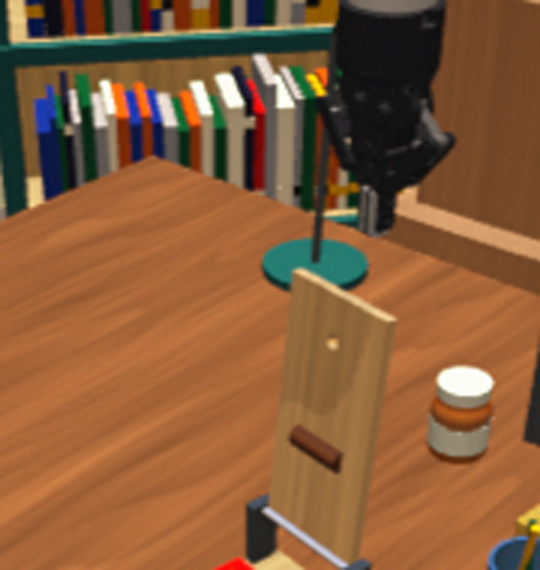

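View pics/top7.png

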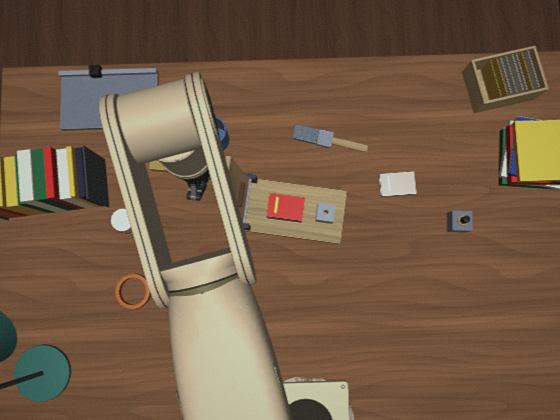

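{"method": "servo_tool", "body": {"commands": [[[255, 3, 0, 0, 0, 0, 0], [255, 6.5, 0, 0, 0, 0, 0], [255, 10.2, 0, 0, 0, 0, 0], [255, 10.2, 0, 0, 0, 0, 0], [255, 10.2, -1, 0, 0, 0, 0], [255, 10.2, -2, 0, 0, 0, 0], [255, 10.2, -3, 0, 0, 0, 0], [255, 10.2, -4, 0, 0, 0, 0]]]}}

```text
time: 9.0
tool_pos: [566.5, 149.3, 252.6]
tcp_rot: [18.9, 89.8, 9.5]
ft_force: [0.9, 0.1, -0.5]
finger_gap: 0.2
```

```bash
python3 -c "
from h import *
goto([548,43,250],-9.4)
shot(8);crop('scene',8,200,10,180,190,3)"
```

```text
t 9.0 at [566.5 149.3 252.6] jawyaw -9.42 gap 0.2 F [ 0.9  0.1 -0.5] j6 19.2
R [[0.003, 0.164, 0.987], [0.001, 0.987, -0.164], [-1.0, 0.001, 0.003]]
shift [  0.25 -10.79  -0.08] rot [-0.   0.2 -0.1]
```

View pics/scene8_c200_10.png

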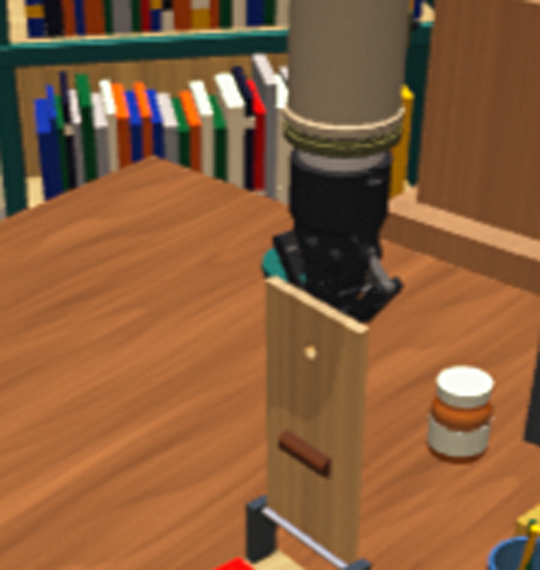

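{"method": "servo_tool", "body": {"commands": [[[255, 0.2, -1.4, 0, 0, 0, 0], [255, 0.2, -2.8, 0, 0, 0, 0], [255, 0.2, -4.2, 0, 0, 0, 0], [255, 0.2, -5.6, 0, 0, 0, 0], [255, 0.2, -7, 0, 0, 0, 0], [255, 0.2, -8.4, 0, 0, 0, 0], [255, 0.2, -9.8, 0, 0, 0, 0], [255, 0.2, -11, 0, 0, 0, 0]]]}}

```text
time: 9.9
tool_pos: [547.4, 40.3, 248.3]
tcp_rot: [-82.1, 90.0, -91.5]
ft_force: [0.8, 0.3, -0.4]
finger_gap: 0.2
```

```bash
python3 -c "
from h import *
goto([548,43,250],-9.4)
shot(9);crop('scene',9,200,10,180,190,3)"
```

```text
t 9.9 at [547.4  40.3 248.3] jawyaw -9.41 gap 0.2 F [ 0.8  0.3 -0.4] j6 8.3
R [[-0.0, 0.164, 0.987], [-0.0, 0.987, -0.164], [-1.0, -0.0, 0.0]]
shift [-0.17  0.27  0.01] rot [-0.  0.  0.]
```

View pics/scene9_c200_10.png

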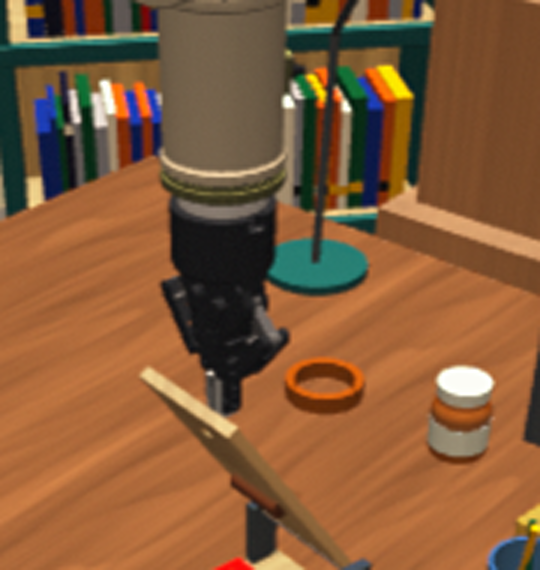

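{"method": "servo_tool", "body": {"commands": [[[255, -5, 0, 0, 0, 0, 0], [200, -8, -1, 0, 0, 0, 0], [150, -8, -6, 0.3, 0, 0, 0], [100, -8, -11, 0.6, 0, 0, 0], [100, -8, -16, 1, 0, 0, 0], [100, -6, -21, 1.4, 0, 0, 0], [100, -2, -26, 1.7, 0, 0, 0], [100, 0, -31, 2, 0, 0, 0]]]}}

```text
time: 10.8
tool_pos: [518.5, -249.0, 256.3]
tcp_rot: [105.8, 90.0, 96.5]
ft_force: [1.3, -0.7, 0.2]
finger_gap: 51.9
```

{"method": "servo_tool", "body": {"commands": [[[100, 2, -5, 0.3, 0, 0, 0], [100, 5, -10, 0.6, 0, 0, 0], [100, 8, -13.5, 0.7, 0, 0, 0], [100, 9, -14.3, 0.7, 0, 0, 0], [100, 9, -14.3, 0.7, 0, 0, 0], [100, 9, -14.3, 0.7, 0, 0, 0]]]}}

```text
time: 11.4
tool_pos: [502.8, -389.4, 167.9]
tcp_rot: [102.9, 89.9, 93.5]
ft_force: [0.1, 1.0, 0.6]
finger_gap: 52.1
```

```bash
python3 -c "
from h import *
goto([500,-411,130],-9.4)
shot(10);crop('scene',10,70,200,120,130,5)"
```

```text
t 11.4 at [ 502.8 -389.4  167.9] jawyaw -9.39 gap 52.1 F [0.1 1.  0.6] j6 -33.0
R [[-0.0, 0.163, 0.987], [0.001, 0.987, -0.163], [-1.0, 0.001, -0.0]]
shift [ 3.78 -2.18  0.08] rot [ 0.  -0.  -0.1]
```

View pics/scene10_c70_200.png

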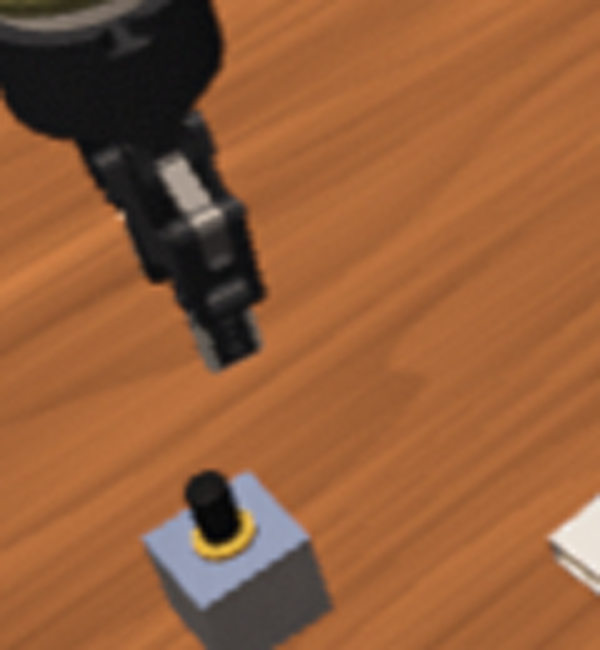

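View pics/scene10.png

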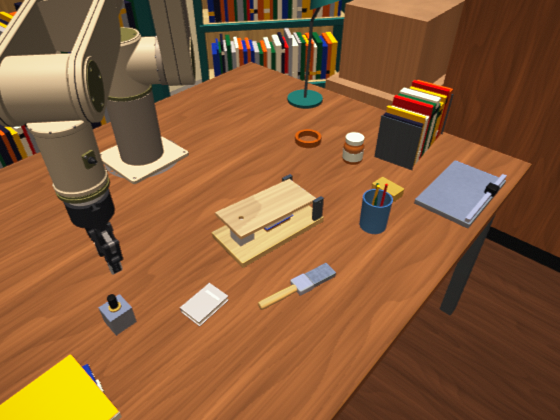

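{"method": "servo_tool", "body": {"commands": [[[100, 2, -0.6, 0.05, 0, 0, 0], [100, 5, -0.6, 0.05, 0, 0, 0], [100, 6, -0.6, 0.05, 0, 0, 0], [100, 6, -0.6, 0.05, 0, 0, 0], [100, 6, -0.6, 0.05, 0, 0, 0]]]}}

```text
time: 12.0
tool_pos: [502.9, -396.0, 109.4]
tcp_rot: [-30.3, 89.9, -39.6]
ft_force: [0.4, -0.5, 0.0]
finger_gap: 52.0
```

```bash
python3 -c "
from h import *
goto([500,-411,59],-9.4)
shot(11);crop('scene',11,80,250,80,80,8);crop('top',11,420,180,90,80,7)
p,R,s=pose()
print(proj('scene',[[p[0],p[1],z] for z in(55,70,85)]),proj('top',[[p[0],p[1],z] for z in(55,70,85)]))"
```

```text
t 12.0 at [ 502.9 -396.   109.4] jawyaw -9.34 gap 52.0 F [ 0.4 -0.5  0. ] j6 -33.5
R [[0.001, 0.162, 0.987], [-0.001, 0.987, -0.162], [-1.0, -0.001, 0.001]]
shift [ 5.04 -1.52 -0.05] rot [0.1 0.1 0. ]
[[120.42904441 302.29420933]
 [118.76820691 297.82197439]
 [117.07190618 293.25424549]] [[456.83832293 218.41368803]
 [458.70616889 217.72098213]
 [460.61630561 217.01259236]]
```

View pics/scene11_c80_250.png

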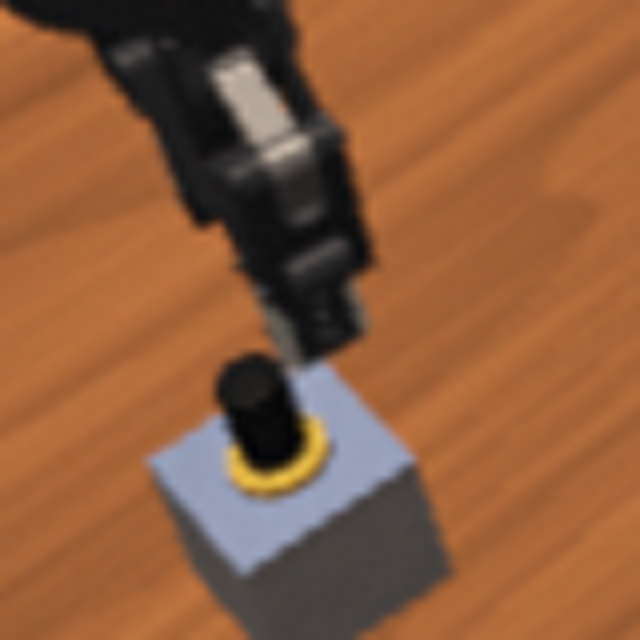

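View pics/top11_c420_180.png

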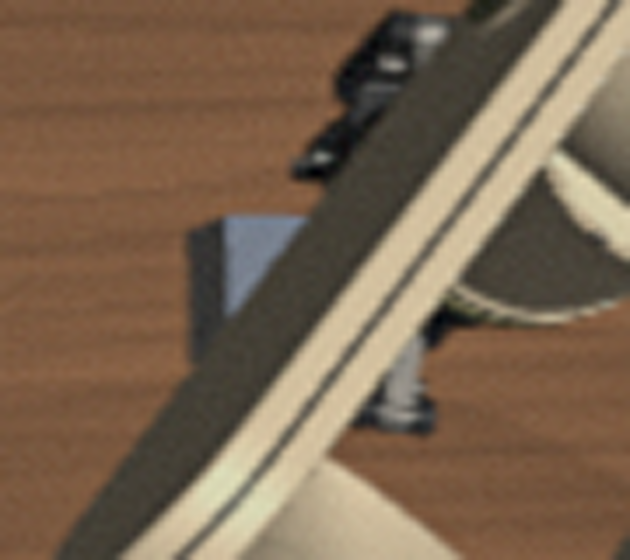

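```bash
python3 -c "
from h import *
for uv,z in(((110.8,297.3),85),((113.2,305.2),55),((112.0,301.2),70)): print(onz('scene',uv,z).round(1))
o=np.array([370-.42,160-.42])
print(onz('top',np.array([[580,355]])/6+o,85),onz('top',np.array([[560,362]])/6+o,50))
print('block corners',onz('top',np.array([[495,306],[615,306],[615,425],[495,425]])/6+o,50).mean(0))
"
```

```text
[[ 502.5 -411.1   85. ]]
[[ 498.3 -411.    55. ]]
[[ 500.2 -411.    70. ]]
[[ 498.42420605 -410.2685685    85.        ]] [[ 499.39660141 -413.38598807   50.        ]]
block corners [ 498.03684834 -411.17867558   50.        ]
```

{"method": "servo_tool", "body": {"commands": [[[100, 0, -1.5, -0.1, 0, 0, 0], [100, 0, -1.5, -0.1, 0, 0, 0], [100, 0.5, -1.5, -0.1, 0, 0, 0], [100, 0.5, -1.5, -0.1, 0, 0, 0]]]}}

```text
time: 12.5
tool_pos: [498.0, -410.6, 101.8]
tcp_rot: [140.7, 89.9, 131.3]
ft_force: [-0.3, 0.8, -0.7]
finger_gap: 52.0
```

```bash
python3 -c "
from h import *
goto([499.8,-411,60],-9.4)
"
```

```text
t 12.5 at [ 498.  -410.6  101.8] jawyaw -9.42 gap 52.0 F [-0.3  0.8 -0.7] j6 -34.6
R [[-0.001, 0.164, 0.987], [0.001, 0.987, -0.164], [-1.0, 0.001, -0.001]]
shift [ 4.18 -0.01  0.19] rot [-0.  -0.1 -0. ]
```

{"method": "servo_tool", "body": {"commands": [[[100, 2, 0, 0.18, 0, 0, 0], [100, 3.6, 0, 0.18, 0, 0, 0], [100, 4.1, 0, 0.18, 0, 0, 0], [100, 4.1, 0, 0.18, 0, 0, 0], [160, 4.1, 0, 0.18, 0, 0, 0], [200, 4.1, 0, 0.18, 0, 0, 0], [255, 4.1, 0, 0.18, 0, 0, 0], [255, 4.1, 0, 0.18, 0, 0, 0]]], "force": 60}}

```text
time: 13.3
tool_pos: [500.9, -411.7, 63.0]
tcp_rot: [-34.2, 89.9, -43.6]
ft_force: [-0.6, 0.7, 4.5]
finger_gap: 16.0
```

{"method": "servo_tool", "body": {"commands": [[[255, 0, 0, 0, 0, 0, 0], [255, 0, 0, 0, 0, 0, 0]]]}}

```text
time: 13.5
tool_pos: [500.9, -411.7, 63.0]
tcp_rot: [-34.7, 89.9, -44.0]
ft_force: [-0.3, 0.5, 5.9]
finger_gap: 15.5
```

```bash
python3 -c "
from h import *
goto([499.8,-411,160],-9.4)
shot(12);crop('scene',12,80,250,80,80,8)
"
```

```text
t 13.5 at [ 500.9 -411.7   63. ] jawyaw -9.39 gap 15.5 F [-0.3  0.5  5.9] j6 -34.6
R [[0.001, 0.163, 0.987], [-0.001, 0.987, -0.163], [-1.0, -0.001, 0.002]]
shift [-9.7   0.04 -0.11] rot [0.  0.1 0.1]
```

View pics/scene12_c80_250.png

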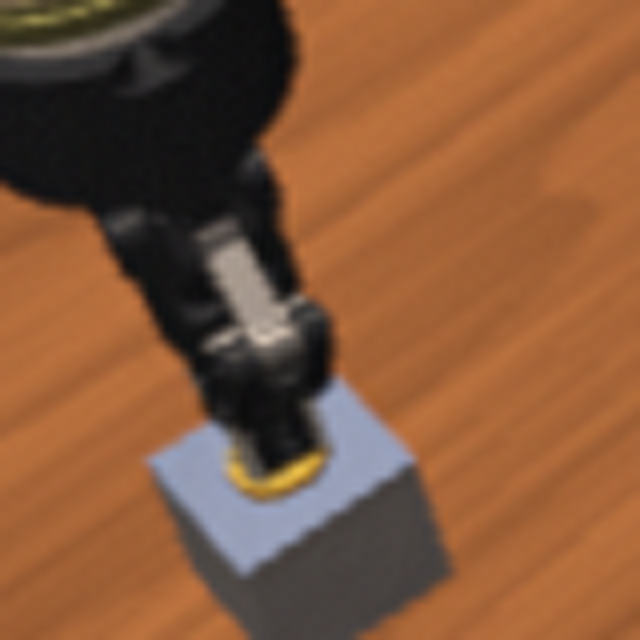

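{"method": "servo_tool", "body": {"commands": [[[255, -1, 0, 0, 0, 0, 0], [255, -4, 0, 0, 0, 0, 0], [255, -8, 0, 0, 0, 0, 0], [255, -11, 0, 0, 0, 0, 0], [255, -11, 0, 0, 0, 0, 0], [255, -11, 0, 0, 0, 0, 0]]]}}

```text
time: 14.2
tool_pos: [500.7, -411.5, 173.1]
tcp_rot: [-34.5, 89.9, -43.9]
ft_force: [-0.2, -0.6, -0.5]
finger_gap: 16.0
```

```bash
python3 -c "
from h import *
goto([530,-66.3,200],-9.4)
shot(13);crop('scene',13,60,190,90,90,7);crop('top',13,430,180,90,80,7);crop('scene',13,200,160,140,110,5)
p,R,s=pose()
print(proj('scene',[p+[0,0,k] for k in(20,0,-10,-55,-60)]))
"
```

```text
t 14.2 at [ 500.7 -411.5  173.1] jawyaw -9.39 gap 16.0 F [-0.2 -0.6 -0.5] j6 -34.6
R [[0.002, 0.163, 0.987], [-0.001, 0.987, -0.163], [-1.0, -0.001, 0.002]]
shift [-2.74 34.53 -2.73] rot [0.  0.1 0.1]
[[ 96.64114225 261.32352679]
 [ 99.40330828 268.40911497]
 [100.75301848 271.87143062]
 [106.58210312 286.82436711]
 [107.20615258 288.42519683]]
```

View pics/scene13_c60_190.png

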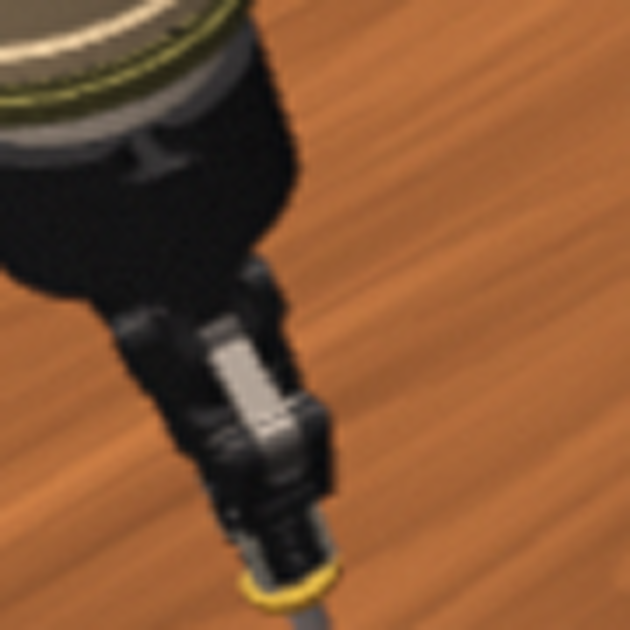

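View pics/top13_c430_180.png

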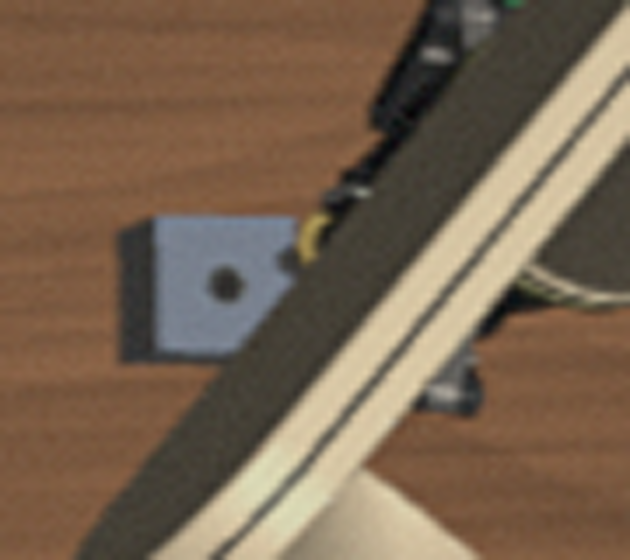

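View pics/scene13_c200_160.png

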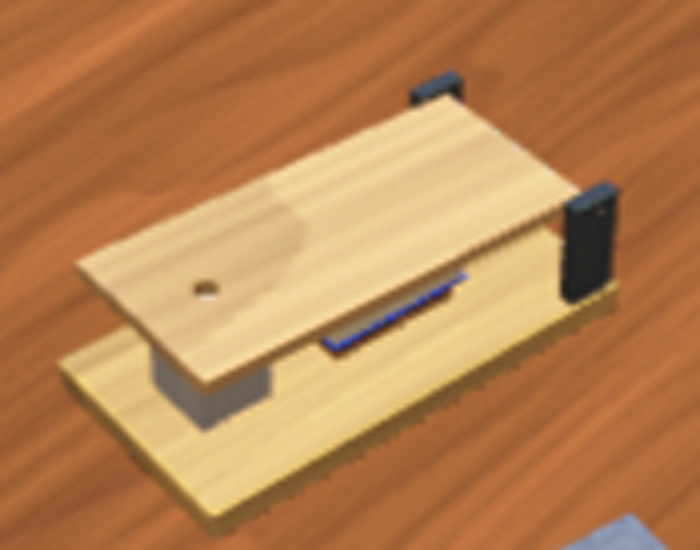

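```bash
python3 -c "
from h import *
def dark(n,k,x,y,rad,th):
    im=load(n,k)[0].astype(float).mean(2);x0,y0=x-rad,y-rad;p=im[y0:y+rad+1,x0:x+rad+1];bg=np.median(p);w=np.clip(bg-p-th,0,40);ys,xs=np.mgrid[y0:y+rad+1,x0:x+rad+1];return np.array([(w*xs).sum(),(w*ys).sum()])/w.sum()
a=dark('top',13,462,220,5,8);print('block hole top',a,onz('top',a,50).round(1))
im=load('top',13)[0];cv2.imwrite('pics/lidtop13.png',cv2.resize(im[150:250,220:360],None,fx=5,fy=5,interpolation=2)[:,:,::-1])
s=load('scene',13)[0];cv2.imwrite('pics/lidsc13.png',cv2.resize(s[205:230,225:260],None,fx=16,fy=16,interpolation=0)[:,:,::-1])
cv2.imwrite('pics/lidtp13.png',cv2.resize(im[195:230,310:345],None,fx=16,fy=16,interpolation=0)[:,:,::-1])
# collar in scene
h=hsv('scene',13);m=np.zeros((420,560),bool);m[265:282,90:112]=1;m&=(h[...,0]>18)&(h[...,0]<32)&(h[...,1]>120)&(h[...,2]>120)
ys,xs=np.nonzero(m);print('collar',xs.min(),xs.max(),ys.min(),ys.max(),xs.mean(),ys.mean())
"
```

```text
block hole top [461.92618958 220.31060322] [[ 498.5 -410.8   50. ]]
collar 95 107 270 276 101.28947368421052 273.7368421052632
```

View pics/lidsc13.png

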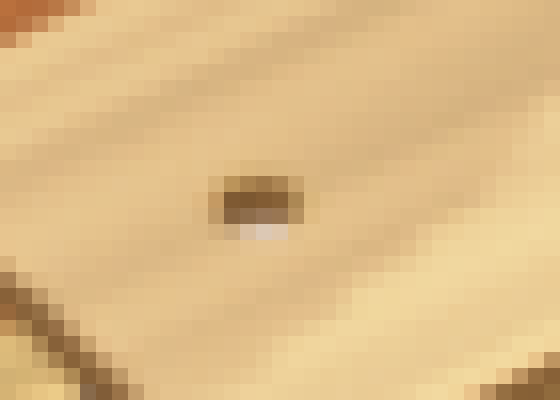

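View pics/lidtp13.png

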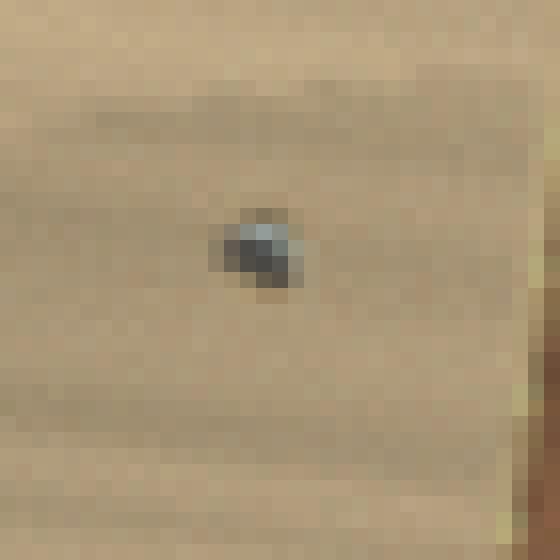

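View pics/lidtop13.png

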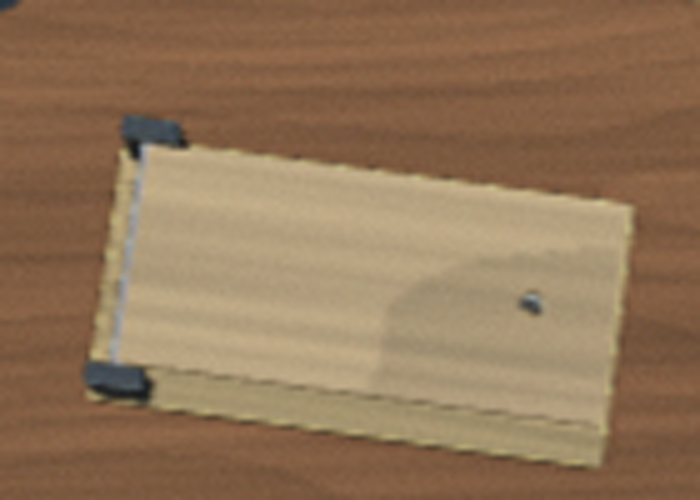

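```bash
python3 -c "
from h import *
print(onz('scene',[241.1,217.4],90).round(1),onz('top',[326.1,210.6],90).round(1),tri([[326.1,210.6]],[[241.1,217.4]]))
# collar centre: mid of ellipse; TCP at 173 -> collar z ~160-165
print(onz('scene',[101.4,272.6],163).round(1), onz('scene',[101,273],163).round(1))
"
```

```text
[[532.6 -65.4  90. ]] [[528.3 -65.6  90. ]] (array([529.56633641, -64.61516198,  87.48074588]), np.float64(2.9745821477862764))
[[ 504.9 -411.4  163. ]] [[ 505.2 -412.5  163. ]]
```

{"method": "servo_tool", "body": {"commands": [[[255, 0, 4, -0.4, 0, 0, 0], [255, 0, 8.5, -0.8, 0, 0, 0], [255, 0, 13, -1.1, 0, 0, 0], [255, 0, 18, -1.5, 0, 0, 0], [255, 0, 23, -1.9, 0, 0, 0], [255, 0, 28, -2.3, 0, 0, 0], [255, 0, 32, -2.6, 0, 0, 0], [255, 0, 34.6, -2.7, 0, 0, 0]]]}}

```text
time: 15.1
tool_pos: [528.7, -62.1, 169.7]
tcp_rot: [167.0, 89.8, 157.7]
ft_force: [1.0, -0.1, -0.6]
finger_gap: 16.0
```

{"method": "servo_tool", "body": {"commands": [[[255, 0.4, 0, 0, 0, 0, 0], [255, 0.8, 0, 0, 0, 0, 0], [255, 0.8, 0, 0, 0, 0, 0], [255, 0.8, 0, 0, 0, 0, 0]]]}}

```text
time: 15.5
tool_pos: [529.5, -66.4, 162.9]
tcp_rot: [-175.0, 89.9, 175.5]
ft_force: [0.1, 0.4, -0.5]
finger_gap: 16.2
```

```bash
python3 -c "
from h import *
goto([530.7,-66.2,165],-9.4)
shot(14);crop('scene',14,210,150,70,90,8);crop('top',14,280,160,90,80,7)
p,R,s=pose()
print(proj('scene',[p+[0,0,k] for k in(-8,-13,-58)]),p[2]-58)
"
```

```text
t 15.5 at [529.5 -66.4 162.9] jawyaw -9.48 gap 16.2 F [ 0.1  0.4 -0.5] j6 -3.2
R [[-0.001, 0.165, 0.986], [0.0, 0.986, -0.165], [-1.0, -0.0, -0.001]]
shift [-0.21  0.04  0.11] rot [-0.1 -0.1  0. ]
[[238.51230845 196.31333579]
 [238.63406888 197.96005924]
 [239.69675103 212.33208136]] 105.57694714284787
```

View pics/scene14_c210_150.png

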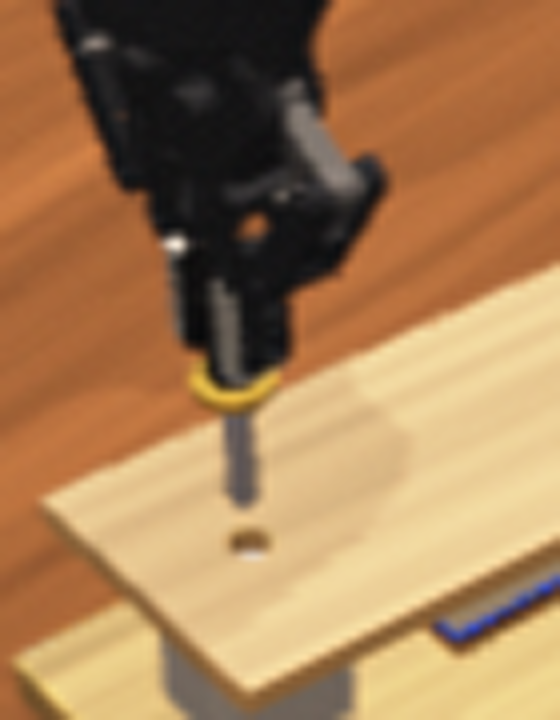

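View pics/top14_c280_160.png

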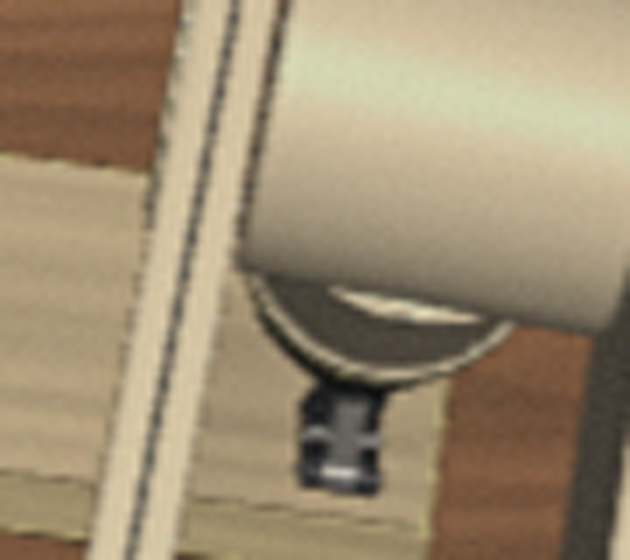

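{"method": "servo_tool", "body": {"commands": [[[255, 0, 0.09, 0.06, 0, 0, 0], [255, 0.8, 0.09, 0.06, 0, 0, 0], [255, 1.5, 0.09, 0.06, 0, 0, 0], [255, 2.2, 0.09, 0.06, 0, 0, 0], [255, 2.5, 0.09, 0.06, 0, 0, 0], [255, 2.5, 0.09, 0.06, 0, 0, 0]]]}}

```text
time: 16.2
tool_pos: [530.2, -64.4, 137.7]
tcp_rot: [178.6, 89.9, 169.2]
ft_force: [-0.7, 0.1, -0.7]
finger_gap: 15.8
```

```bash
python3 -c "
from h import *
goto([530.2,-65.6,115],-9.4)
print(r.sense()['wrist_torque'])
shot(15);crop('scene',15,210,150,70,90,8)
"
```

```text
t 16.2 at [530.2 -64.4 137.7] jawyaw -9.38 gap 15.8 F [-0.7  0.1 -0.7] j6 -3.0
R [[-0.002, 0.163, 0.987], [0.0, 0.987, -0.163], [-1.0, 0.0, -0.002]]
shift [ 2.27 -0.12  0.02] rot [ 0.  -0.1 -0. ]
[0.02607806 0.05316033 0.02724503]
```

View pics/scene15_c210_150.png

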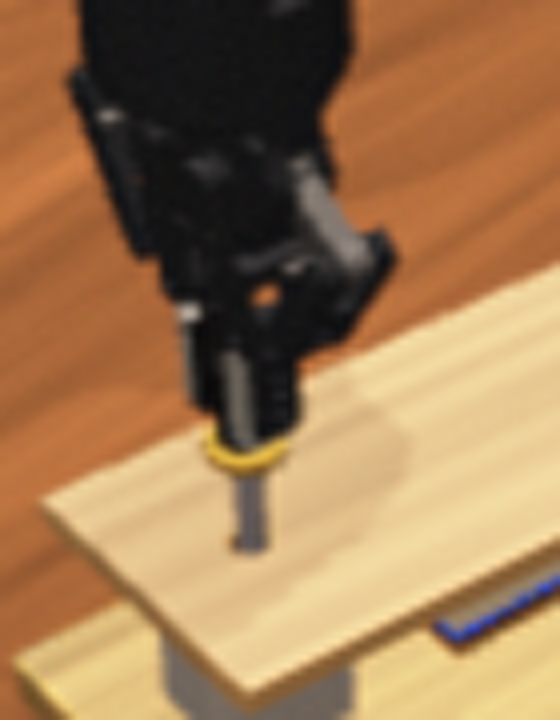

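{"method": "servo_tool", "body": {"commands": [[[255, 0.3, -0.1, 0, 0, 0, 0], [255, 0.9, -0.1, 0, 0, 0, 0], [255, 1.5, -0.1, 0, 0, 0, 0], [255, 2, -0.1, 0, 0, 0, 0], [255, 2, -0.1, 0, 0, 0, 0]]]}}

```text
time: 16.8
tool_pos: [529.9, -65.4, 117.4]
tcp_rot: [177.2, 89.9, 167.8]
ft_force: [-0.0, -0.0, -0.9]
finger_gap: 15.6
```

```bash
python3 -c "
from h import *
goto([530.2,-65.6,95],-9.4)
print(r.sense()['wrist_torque'])
"
```

```text
t 16.8 at [529.9 -65.4 117.4] jawyaw -9.39 gap 15.6 F [-0.  -0.  -0.9] j6 -3.1
R [[-0.002, 0.163, 0.987], [0.0, 0.987, -0.163], [-1.0, 0.0, -0.002]]
shift [ 2.24 -0.02  0.04] rot [ 0.  -0.1 -0. ]
[-0.00975816 -0.03706864  0.03044533]
```

{"method": "servo_tool", "body": {"commands": [[[255, 0.5, 0, 0, 0, 0, 0], [255, 1, 0, 0, 0, 0, 0], [255, 1.4, 0, 0, 0, 0, 0], [255, 1.7, 0, 0, 0, 0, 0], [255, 1.9, 0, 0, 0, 0, 0], [255, 1.9, 0, 0, 0, 0, 0]]]}}

```text
time: 17.4
tool_pos: [530.6, -65.7, 99.6]
tcp_rot: [-122.8, 90.0, -132.2]
ft_force: [-1.3, -0.6, 1.0]
finger_gap: 15.8
```

{"method": "servo_tool", "body": {"commands": [[[255, 0.15, 0, 0, 0, 0, 0], [255, 0.3, 0, 0, 0, 0, 0], [255, 0.3, 0, 0, 0, 0, 0]]]}}

```text
time: 17.7
tool_pos: [530.9, -65.7, 96.8]
tcp_rot: [-26.5, 90.0, -35.8]
ft_force: [-1.6, -1.3, 2.8]
finger_gap: 15.7
```

```bash
python3 -c "
from h import *
goto([530.2,-65.6,95],-9.4)
print(r.sense()['wrist_torque'])
shot(16);crop('scene',16,210,150,120,100,6)
"
```

```text
t 17.7 at [530.9 -65.7  96.8] jawyaw -9.39 gap 15.7 F [-1.6 -1.3  2.8] j6 -3.1
R [[0.0, 0.163, 0.987], [-0.0, 0.987, -0.163], [-1.0, -0.0, 0.001]]
shift [ 0.18  0.   -0.07] rot [0. 0. 0.]
[-0.29791716  0.13032271 -0.02308723]
```

View pics/scene16_c210_150.png

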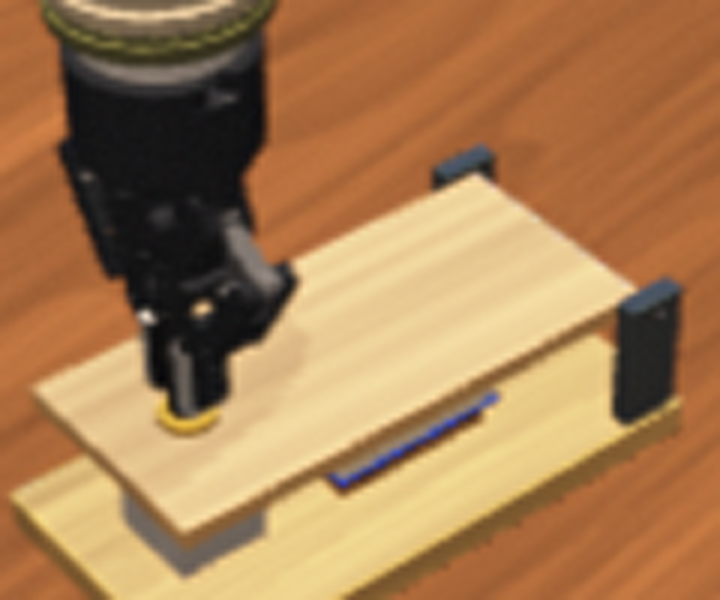

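{"method": "servo_tool", "body": {"commands": [[[255, 0.1, 0, 0, 0, 0, 0], [255, 0.2, 0, 0, 0, 0, 0], [255, 0.2, 0, 0, 0, 0, 0]]]}}

```text
time: 18.1
tool_pos: [530.9, -65.8, 95.0]
tcp_rot: [-31.1, 90.0, -40.5]
ft_force: [-2.1, -2.5, 4.7]
finger_gap: 15.9
```

{"method": "servo_tool", "body": {"commands": [[[255, 0.05, 0, 0, 0, 0, 0], [255, 0.1, 0, 0, 0, 0, 0], [255, 0.1, 0, 0, 0, 0, 0]]]}}

```text
time: 18.4
tool_pos: [531.0, -65.9, 94.9]
tcp_rot: [-34.1, 90.0, -43.5]
ft_force: [-4.9, -0.8, 12.7]
finger_gap: 15.5
```

{"method": "servo_tool", "body": {"commands": [[[255, 0.05, 0, 0, 0, 0, 0], [255, 0.1, 0, 0, 0, 0, 0], [255, 0.1, 0, 0, 0, 0, 0]]]}}

```text
time: 18.7
tool_pos: [531.1, -65.9, 94.8]
tcp_rot: [-31.0, 89.9, -40.4]
ft_force: [-9.0, -1.5, 19.3]
finger_gap: 15.9
```

{"method": "servo_tool", "body": {"commands": [[[255, -0.05, 0, -0.05, 0, 0, 0], [255, -0.05, 0, -0.05, 0, 0, 0], [255, -0.05, 0, -0.05, 0, 0, 0]]]}}

```text
time: 19.0
tool_pos: [531.0, -65.9, 94.9]
tcp_rot: [-16.2, 89.9, -25.6]
ft_force: [-3.9, -2.5, 14.2]
finger_gap: 16.0
```

```bash
python3 -c "
from h import *
goto([530.2,-65.6,95],-9.4)
print(r.sense()['wrist_torque'])
shot(17);crop('scene',17,210,150,120,100,6)
"
```

```text
t 19.0 at [531.  -65.9  94.9] jawyaw -9.39 gap 16.0 F [-3.9 -2.5 14.2] j6 -3.1
R [[0.002, 0.163, 0.987], [-0.001, 0.987, -0.163], [-1.0, -0.001, 0.002]]
shift [-0.01  0.02 -0.08] rot [0.  0.1 0. ]
[-0.28961085  0.83649924  0.01261347]
```

View pics/scene17_c210_150.png

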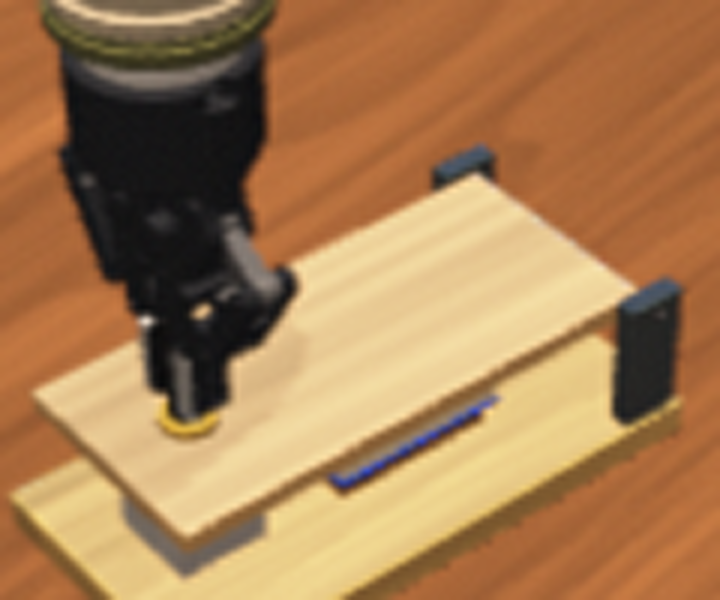

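View pics/top17.png

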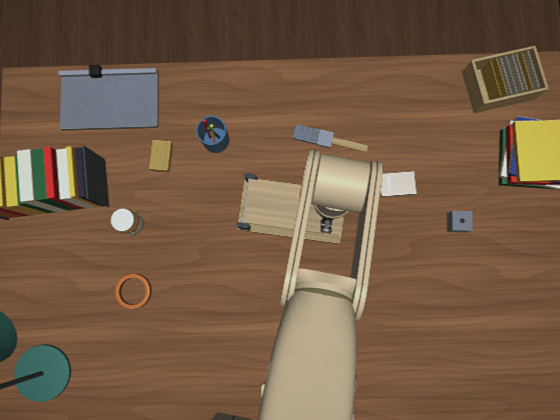

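```bash
python3 -c "
from h import *
a=load('scene',13)[0];b=load('scene',17)[0]
x=np.hstack([cv2.resize(i[215:250,222:262],None,fx=10,fy=10,interpolation=2) for i in(a,b)]);cv2.imwrite('pics/cmp17.png',x[:,:,::-1])
u=np.array([.163,.987,0]);v=np.array([.987,-.163,0]);H=np.array([531,-66,0])+200*u
for th in(0,.012,.02,.04):
  p=H+[0,0,72]-u*(240*np.cos(th)+10*np.sin(th))+np.array([0,0,240*np.sin(th)+10*np.cos(th)])+55*v
  print(th,((proj('scene',p)[0]-[222,215]+.45)*10).round(1))
"
```

```text
0 [187.9 246.2]
0.012 [186.9 237.6]
0.02 [186.3 231.8]
0.04 [184.9 217.1]
```

View pics/cmp17.png

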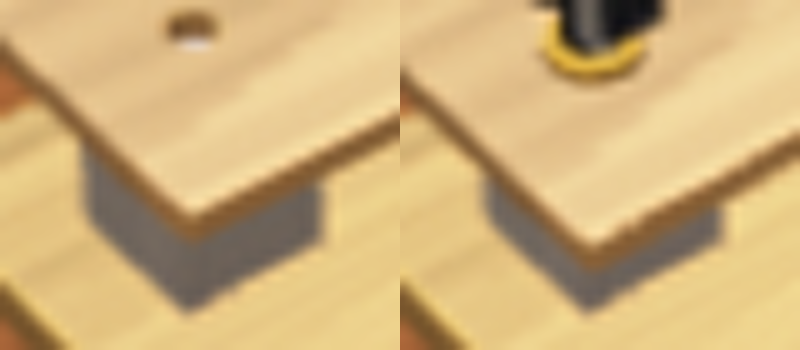

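The front corner of the lid has dropped about 2.8 px since it rested ajar. A drop from 0.04 rad to 0 should give about 2.9 px, so the lid is shut. Handing in.

```bash
python3 -c "
from bench import r
print(r.hand_in());s=r.sense();print(s['time'],s['tool_pos'],s['ft_force'],s['finger_gap'])"
```

```text
the job is handed in; nothing more can be done
None
the job is handed in; nothing more can be done
```

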